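# Load the analyser's reagent bay through its sprung flap and close the cover

### The arm

A 6-joint arm with a two-finger parallel gripper is mounted at the origin on a cart in front of the work surface, level with it; the furniture and walls round the work are solid. World frame = base frame: x ahead of the robot, y to its left, z up, the work surface at z = 0. Lengths are in mm, angles in rad, forces in N, time in s.
With the tool pointing down it reaches from about 350 to 875 mm from the base axis. Payload 4.2 kg.
Tool frame: the origin (TCP) lies between the finger pads; the fingertips stand 25 mm ahead of it and the grasp point (between the pads) lies 6 mm ahead of it; z points along the fingers, y is the line along which they close (so a half turn about z gives the same grasp; the last joint's range is limited). The gripper opens to 85 mm and grips with 20 to 120 N. Pads are 22 mm wide; open, the fingers measure 114 mm over their backs; the gripper's body (76 mm by 85 mm) begins 54 mm behind the grasp point. The pads swing forward as they close: fully open they stand 13 mm farther back than shut.
Start: joints at [1.51, 0.385, 0.008, 0, -1.194, -0.259], TCP at [196.453, 593.301, 256.312] pointing down, gripper open.
Joint ranges: [-3.14, 3.14], [-1.21, 2.06], [-1.07, 1.41], [-3.16, 2.05], [-2.99, -0.16], [-3.1, 3.1]. Speed limits (rad/s): [2.79, 2.79, 3.14, 3.14, 3.14, 3.14].

### API

Orientations are given as a unit quaternion [x, y, z, w].
In Python, from bench import read_state, get_image, job_done gives the robot as it stands.
- The arm moves only by the tool play_rows, never from a script. Its argument "series" is a list of rows, each a list of 6 numbers: the shift along the world's x, y, z in mm, then the turn, a rotation vector about the world's x, y, z in units of 6 degrees (1.0 is 6 degrees). A call has 1 to 20 rows; each row shifts and turns the commanded pose from where the row before left it; what a row does not reach is not made up. A row lasts 1/12 s, in which the tool goes at most 41.7 mm and 7.16 degrees, less where a joint would pass 70% of its speed; a pose out of reach is approached as far as the arm can. A call is refused whole if a number of a shift passes 41.7 or a number of a turn 1, either way. A call with a gripper value outside its range is refused whole. "gripper" is the opening, from 0 (shut) to 1 (fully open), set as the call begins (left out, the last holds). The fingers move at their own pace and stop on an object; the grip force is fixed at half the most. Time passes only in rows, so rows that do not move let the fingers close. It gives the time, the measured TCP pose, the force, the opening and the grip force at its end, in the units of the state.
- read_state(): the state, without advancing time (a new reading comes with each control period).
- get_image(name): name is "side" or "top" or "wrist"; returns a dict with "image" (420x560x3 uint8, red, green, blue), "fx", "fy", "cx", "cy" (pixels), "eye" and "rotation" of the camera in the world. Camera axes: x right, y down, z forward; pixel columns grow to the right and rows downward; lengths in mm; the calibration is good to about 2 mm. A picture is of the moment at which its call begins. There is no depth.
- job_done(): hands the job in; it is judged then, once.
The state is a dict: "clock": time; "joints": joint angles; "joint_vel": joint speeds; "joint_efforts": joint torques, N m; "position": TCP position; "ee_rot": TCP orientation; "contact_force": force on the tool from outside, world axes, zero at the start; "wrist_torque": the same for the moment, N m; "gripper_width": finger opening in mm; "grasp_force": force on a finger pad.
Only numpy, scipy, OpenCV 4.12 (cv2) and the standard library are available. Lean on these libraries where they do the work, as an engineer would, in place of code of your own. Each camera call takes 0.05 s, during which the arm holds its last target. There are 200 camera calls.

### The job

Load every reagent cassette standing on the bench into the analyser's reagent bay: take them one at a time, lifting only the top one of the nested stack, set each upright on the loading ledge and push it along the lane through the orange sprung flap until the flap has snapped shut behind it. When all the cassettes are in, lower the cover fully closed without letting it slam; leave the bottles and the tip box alone.

Things in the scene. Friction and masses are not known exactly. Their poses are not given: they have to be found in the camera images.
- reagent_bay: Analyser's reagent bay fixed on the bench: low white housing, x -85..105, y -160..160, walls 56 high. Origin: under the lane's centre line, on the bench, mid-length; the lane runs along its y, floor 18 up. Lane is a T-slot: channel 68 wide, lips over a cassette's foot (underside 12, top 18 above the lane floor, 48 apart), so cassettes enter only by sliding from the doorway
- doorway (a point): Doorway into the lane, in the end wall at the bay's y = -157: this point is the middle of its sill, level with the lane's floor. Axes as the bay's: +y leads in. Gap in the wall 48 wide, closed by the orange flap; the wall either side ends 38 above this point
- ledge (a point): Middle of the loading ledge outside the doorway (bay y = -212), on its floor, which is level with the lane's. The ledge covers bay y -258..-157 and has side rails 13 high, 68 apart near the doorway and flared to about 85 at the mouth; orange chevrons point in
- lane_end (a point): Far end of the lane (bay y = 154), middle, on its floor; a solid wall stands here. The lane has room for four cassettes end to end
- flap (a joint): Orange self-closing flap in the doorway, 42 high, hinged at its bottom edge (bay y = -155). 0 upright and shut; it swings inward only, to 1.57 flat in a pocket in the lane floor (45 wide; the foot is carried either side). A light spring (0.012 to 0.028 N m) raises it. A cassette slid in (3 to 8 N) presses it down and rides over it; with the cassette's centre past bay y = -80 it snaps up behind
- cover (a joint): Hinged cover of the bay: white shell with clear window, 200 by 326 by 46, 0.3 kg, hinged on the long side away from the robot. 0: closed, its top 104 above the bench; 1.5 to 1.75 at the start: standing open. A friction hinge (0.42 N m) holds it wherever it is left; moving it takes up to 4 N at the free edge. Grows as it opens
- cover_handle (a point): Middle of the cover's bar handle, parallel to the bay's y axis: round bar, 10 thick, 110 long, standing 35 clear of the cover's free edge; 233 from the hinge axis. On top when the cover stands open
- cover_hinge (a point): Middle of the cover's hinge axis (x = 105, z = 58 in the bay's frame), along the bay's y axis
- cassette_1: Reagent cassette, blue cap and band, 0.18 kg; bottom of the stack. Origin: centre of underside, z up. Weighted foot 62 x 62, 9 thick; body above it 42 wide (x: grip across) by 60 long (y: lies along the lane, either way round), top at 68; cap 31 diameter, to 75.5. A hollow 37 square, 9 deep in the underside nests loosely over a cap below: a stacked one stands 68 higher
- cassette_2: Reagent cassette, green cap and band, 0.18 kg; if present, stands alone. Origin: centre of underside, z up. Weighted foot 62 x 62, 9 thick; body above it 42 wide (x: grip across) by 60 long (y: lies along the lane, either way round), top at 68; cap 31 diameter, to 75.5. A hollow 37 square, 9 deep in the underside nests loosely over a cap below: a stacked one stands 68 higher
- cassette_3: Reagent cassette, red cap and band, 0.18 kg; nested on cassette_1. Origin: centre of underside, z up. Weighted foot 62 x 62, 9 thick; body above it 42 wide (x: grip across) by 60 long (y: lies along the lane, either way round), top at 68; cap 31 diameter, to 75.5. A hollow 37 square, 9 deep in the underside nests loosely over a cap below: a stacked one stands 68 higher
- cassette_4: Reagent cassette, yellow cap and band, 0.18 kg; if present, nested on cassette_3. Origin: centre of underside, z up. Weighted foot 62 x 62, 9 thick; body above it 42 wide (x: grip across) by 60 long (y: lies along the lane, either way round), top at 68; cap 31 diameter, to 75.5. A hollow 37 square, 9 deep in the underside nests loosely over a cap below: a stacked one stands 68 higher
- wash_bottle: Bystander: squeeze wash bottle with a bent spout, 60 by 86 by 187; origin at the centre of its underside. Leave alone
- tip_box: Bystander: pipette tip box, 72 by 118 by 70; origin at the centre of its underside. Leave alone
- black_bottle: Bystander: black bottle, 60 diameter, 104 high; origin at the centre of its underside. Leave alone
- amber_bottle: Bystander: amber bottle with blue cap, 56 diameter, 103 high; origin at the centre of its underside. Leave alone
Mind the look-alikes: they are no part of the job. Leave any pink or turquoise look-alike of the cassette_2 alone.

How it is judged:
By the outcome, as a careful person would: the job done as asked, in the order asked, and still so for the second after the job is handed in, with the robot touching nothing.
Of cassette_2, cassette_4 only 1 to 2 are there at a start; the rules pass over those that are not, and their reading is None.
At some moment in a run one of cassette_2 may be knocked a few centimetres aside while the robot is not near it.
Once in a run the grip may slacken for a moment while it holds something.
It also fails if it takes over 210 s, if anything falls off the work surface, if the arm or the gripper's body presses on something with over 40 N, if the wrist force passes 120 N, or if a joint passes its speed limit or range.

## Working session

There is one attempt and no reset: what is moved stays moved. The work goes in short steps, Python scripts to look and compute and a tool call to move; the robot and the scene stay as the last step left them, time stands still between calls to the robot, and variables do not carry over. Pictures are saved under pics/ and viewed, at most 16 in all, crops included, and the job is handed in when it is done.

Besides the shell and the picture viewer there is one more tool, called after "Call:" as name([rows], argument=value, ...), one row to a line, values as JSON. play_rows: Moves the arm, as the interface text tells. Its arguments: {"type":"object","properties":{"series":{"type":"array","items":{"type":"array","items":{"type":"number"}}},"gripper":{"type":"number"}},"required":["series"]}

```bash
mkdir -p pics; cat > h.py <<'E'
import numpy as np, cv2
from bench import read_state, get_image, job_done
def snap(n,f):
    d=get_image(n); cv2.imwrite('pics/'+f,d['image'][:,:,::-1]); np.save('pics/'+n+'.npy',d,allow_pickle=True); return d
def load(n): return np.load('pics/'+n+'.npy',allow_pickle=True).item()
def atz(d,u,v,z):
    r=np.array(d['rotation'])@np.array([(u-d['cx'])/d['fx'],(v-d['cy'])/d['fy'],1]); e=np.array(d['eye']); return (e+r*(z-e[2])/r[2]).round(1)
def proj(d,p):
    c=np.array(d['rotation']).T@(np.array(p)-np.array(d['eye'])); return (round(d['fx']*c[0]/c[2]+d['cx'],1),round(d['fy']*c[1]/c[2]+d['cy'],1))
E
python3 - <<'E'
from h import *
for n in('top','side'):
    d=snap(n,n+'1.png'); print(n,d['eye'],np.array(d['rotation']).round(3).tolist(),d['fx'],d['cx'],d['cy'])
s=read_state();print(s)
E
```

```text
top [ 228.03608161   15.0750611  1701.40840312] [-0.688, 0.718, -0.072, 0.071] 465.5383572714676 276.8478890512109 208.8489815617601
side [  313.60249261 -1173.39353243  1061.00946714] [0.895, -0.103, 0.047, -0.431] 511.242770187354 276.1632165378377 211.69656736215362
{'clock': 0.1, 'joints': array([ 1.50959358e+00,  3.85495688e-01,  6.78439335e-03, -4.38226829e-04,
       -1.19401125e+00, -2.58615354e-01]), 'joint_vel': array([-0.00063731, -0.00317369,  0.00339394,  0.0014601 , -0.00216502,
       -0.00030359]), 'joint_efforts': array([-5.52789406e-04, -3.93319738e+01,  1.88928598e+01,  4.19789538e+00,
       -2.59566084e-03,  5.74091132e-06]), 'position': array([196.31941991, 592.87598262, 255.32934572]), 'ee_rot': array([ 9.87228420e-01, -1.59308122e-01, -1.07763271e-04,  9.78492713e-04]), 'contact_force': array([ 0.06281165, -0.36716146,  0.56317683]), 'wrist_torque': array([ 0.0488486 , -0.01933788,  0.00497625]), 'grasp_force': 0.0, 'gripper_width': 85.70216867008808}
```

View pics/top1.png

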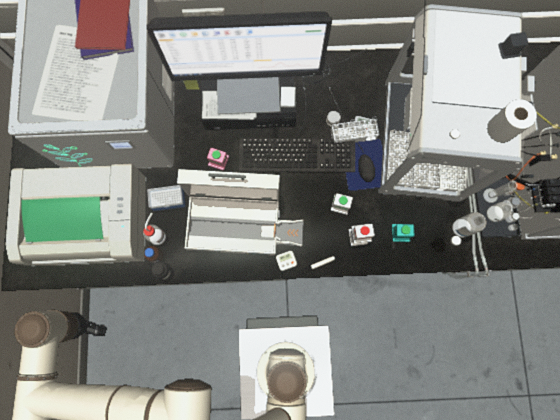

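View pics/side1.png

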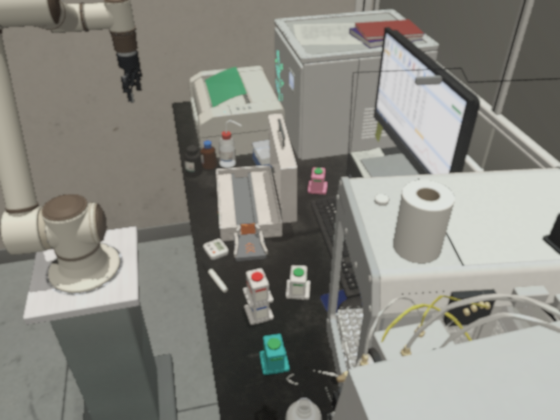

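The top view shows the bay at about (235,215) with its ledge to the right at (290,232). The candidates are red on the stack (362,232), green standing alone (343,202), a turquoise look-alike (403,232) and a pink look-alike (217,158). By the description I choose red first, then the blue one under it, then green. A close crop will check this.

```bash
python3 - <<'E'
from h import *
a=load('top')['image'][160:260,180:420,::-1]; b=load('side')['image'][210:385,195:335,::-1]
A=cv2.resize(a,None,fx=3.3,fy=3.3,interpolation=cv2.INTER_CUBIC)[:, :792]
cv2.imwrite('pics/ctop.png',A)
cv2.imwrite('pics/cside.png',cv2.resize(b,None,fx=3.4,fy=3.4,interpolation=cv2.INTER_CUBIC))
E
```

```text
(no output)
```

View pics/ctop.png

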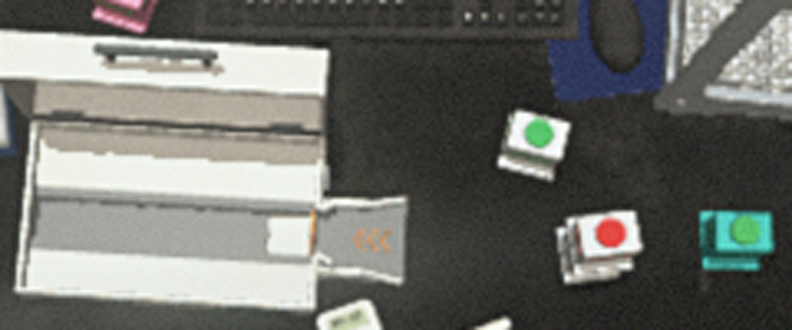

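View pics/cside.png

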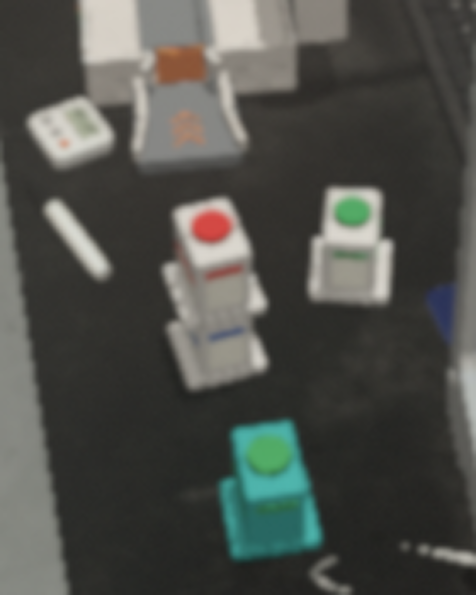

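The crops confirm it: a two-high stack with red over blue, green alone, and no yellow. Pink and turquoise are the look-alikes. Next I compute positions.

```bash
python3 - <<'E'
from h import *
from scipy.optimize import least_squares
t,s=load('top'),load('side')
C=lambda u,v:(u/3.3+180,v/3.3+160)
S=lambda u,v:(u/3.4+195,v/3.4+210)
def tri(a,b):
    f=lambda p:np.r_[np.subtract(proj(t,p),a),np.subtract(proj(s,p),b)]
    r=least_squares(f,[500,0,100]);return r.x.round(1),r.fun.round(1)
print('red',tri(C(611,233),S(211,226)),atz(t,*C(611,233),143.5),atz(s,*S(211,226),143.5))
print('green',tri(C(539,133),S(352,211)),atz(t,*C(539,133),75.5),atz(s,*S(352,211),75.5))
print('turq',atz(t,*C(746,229),75.5))
for n,q,z in(('red',[(580,213),(634,209),(641,255),(587,259)],136),('green',[(518,111),(570,122),(556,154),(508,145)],68)):
    P=np.array([atz(t,*C(*p),z) for p in q]);e=P[1]-P[0],P[2]-P[3]
    print(n,P[:,:2].tolist(),P.mean(0),[np.degrees(np.arctan2(-v[0],-v[1]*-1)).round(1) for v in e])
bay=[((20,293),(-85,160,56)),((315,308),(-85,-160,56)),((403,283),(-42,-258,31)),((406,198),(42,-258,31)),((36,122),(105,160,56)),((324,134),(105,-160,56))]
def f(p,full=False):
    c,si=np.cos(p[2]),np.sin(p[2]);r=[]
    for (u,v),(x,y,z) in bay: r+=list(np.subtract(proj(t,(p[0]+c*x-si*y,p[1]+si*x+c*y,z)),C(u,v)))
    return np.array(r)
r=least_squares(f,[550,150,0],loss='soft_l1');print(r.x,np.degrees(r.x[2]),f(r.x).round(1))
E
```

```text
Traceback (most recent call last):
  File "h.py", line 9, in proj
    c=np.array(d['rotation']).T@(np.array(p)-np.array(d['eye'])); return (round(d['fx']*c[0]/c[2]+d['cx'],1),round(d['fy']*c[1]/c[2]+d['cy'],1))
      ~~~~~~~~~~~~~~~~~~~~~~~~~^^~~~~~~~~~~~~~~~~~~~~~~~~~~~~~~~
ValueError: matmul: Input operand 1 has a mismatch in its core dimension 0, with gufunc signature (n?,k),(k,m?)->(n?,m?) (size 3 is different from 4)
```

```bash
cat > h.py <<'E'
import numpy as np, cv2
from scipy.spatial.transform import Rotation as R
from scipy.optimize import least_squares
from bench import read_state, get_image, job_done
def snap(n,f):
    d=get_image(n); cv2.imwrite('pics/'+f,d['image'][:,:,::-1]); np.save('pics/'+n+'.npy',d,allow_pickle=True); return d
def load(n): return np.load('pics/'+n+'.npy',allow_pickle=True).item()
def atz(d,u,v,z):
    r=R.from_quat(d['rotation']).apply([(u-d['cx'])/d['fx'],(v-d['cy'])/d['fy'],1]); e=np.array(d['eye']); return (e+r*(z-e[2])/r[2]).round(1)
def proj(d,p):
    c=R.from_quat(d['rotation']).inv().apply(np.array(p)-np.array(d['eye'])); return np.array([d['fx']*c[0]/c[2]+d['cx'],d['fy']*c[1]/c[2]+d['cy']])
E
python3 - <<'E'
from h import *
t,s=load('top'),load('side')
C=lambda u,v:(u/3.3+180,v/3.3+160)
S=lambda u,v:(u/3.4+195,v/3.4+210)
def tri(a,b):
    f=lambda p:np.r_[np.subtract(proj(t,p),a),np.subtract(proj(s,p),b)]
    r=least_squares(f,[500,0,100]);return r.x.round(1),r.fun.round(1)
print('red',tri(C(611,233),S(211,226)),atz(t,*C(611,233),143.5),atz(s,*S(211,226),143.5))
print('green',tri(C(539,133),S(352,211)),atz(t,*C(539,133),75.5),atz(s,*S(352,211),75.5))
print('turq',atz(t,*C(746,229),75.5))
for n,q,z in(('red',[(580,213),(634,209),(641,255),(587,259)],136),('green',[(518,111),(570,122),(556,154),(508,145)],68)):
    P=np.array([atz(t,*C(*p),z) for p in q]);e=P[1]-P[0],P[2]-P[3]
    print(n,P[:,:2].tolist(),P.mean(0),'yaw of -y edge',[np.degrees(np.arctan2(v[0],-v[1])).round(1) for v in e])
bay=[((20,293),(-85,160,56)),((315,308),(-85,-160,56)),((403,283),(-42,-258,31)),((406,198),(42,-258,31)),((36,122),(105,160,56)),((324,134),(105,-160,56))]
def f(p):
    c,si=np.cos(p[2]),np.sin(p[2]);r=[]
    for (u,v),(x,y,z) in bay: r+=list(np.subtract(proj(t,(p[0]+c*x-si*y,p[1]+si*x+c*y,z)),C(u,v)))
    return np.array(r)
r=least_squares(f,[550,150,0],loss='soft_l1');print(r.x,np.degrees(r.x[2]),f(r.x).round(1))
d=snap('wrist','w1.png');print(d['eye'],R.from_quat(d['rotation']).as_matrix().round(3).tolist(),d['fx'])
print(R.from_quat(read_state()['ee_rot']).as_matrix().round(3).tolist())
E
```

```text
red (array([ 462.4, -289.7,  141.5]), array([-0. , -0.5, -0.3,  0.1])) [ 460.5 -289.2  143.5] [ 463.  -291.5  143.5]
green (array([ 585.5, -233.8,   73.3]), array([ 0. , -0.5, -0.3,  0.1])) [ 583.3 -233.4   75.5] [ 585.9 -235.7   75.5]
turq [ 468.8 -447.1   75.5]
red [[483.8, -260.4], [485.6, -316.4], [437.5, -319.6], [435.7, -263.9]] [ 460.65  -290.075  136.   ] yaw of -y edge [np.float64(1.8), np.float64(1.9)]
green [[610.5, -213.3], [595.8, -269.1], [560.8, -251.3], [573.0, -199.9]] [ 585.025 -233.4     68.   ] yaw of -y edge [np.float64(-14.8), np.float64(-13.4)]
[ 5.05174160e+02  1.68858174e+02 -9.36266268e-02] -5.364410564322928 [-0.8  0.  -0.1  0.1  1.  -2.1  1.1  0.8 -0.8 -0.3 -0.1  0.5]
[267.96437172 569.27627574 373.02706929] [[-0.314, -0.907, -0.279], [-0.949, 0.301, 0.09], [0.003, 0.293, -0.956]] 298.04000584219017
[[0.949, -0.314, -0.0], [-0.314, -0.949, -0.002], [0.0, 0.002, -1.0]]
```

The bay origin is about (505,169) with yaw −5.4°. Red sits at (462,−290) and green at (585,−234). I move above red with the tool turned about −70°.

Call:
play_rows([
  [16.7, -31.6, 1, 0, 0, -0.832],
  [16.7, -31.6, 1, 0, 0, -0.832],
  [16.7, -31.6, 1, 0, 0, -0.832],
  [16.7, -31.6, 1, 0, 0, -0.832],
  [16.7, -31.6, 1, 0, 0, -0.832],
  [16.7, -31.6, 1, 0, 0, -0.832],
  [16.7, -31.6, 1, 0, 0, -0.832],
  [16.7, -31.6, 1, 0, 0, -0.832],
  [16.7, -31.6, 1, 0, 0, -0.832],
  [16.7, -31.6, 1, 0, 0, -0.832],
  [16.7, -31.6, 1, 0, 0, -0.832],
  [16.7, -31.6, 1, 0, 0, -0.832],
  [16.7, -31.6, 1, 0, 0, -0.832],
  [16.7, -31.6, 1, 0, 0, -0.832],
  [2.5, -34, 0, 0, 0, 0],
  [2.5, -34, 0, 0, 0, 0],
  [2.5, -34, 0, 0, 0, 0],
  [2.5, -34, 0, 0, 0, 0],
  [2.5, -34, 0, 0, 0, 0],
  [2.5, -34, 0, 0, 0, 0],
], gripper=1)

```text
clock: 1.82
position: [444.8, -54.8, 270.3]
ee_rot: [0.718, -0.696, -0.0, -0.0]
contact_force: [0.5, 0.7, -0.1]
gripper_width: 85.0
grasp_force: 0.0
```

Call:
play_rows([
  [2.5, -34, 0, 0, 0, 0],
  [2.5, -34, 0, 0, 0, 0],
  [2.5, -34, 0, 0, 0, 0],
  [2.5, -34, 0, 0, 0, 0],
  [2.5, -34, 0, 0, 0, 0],
  [2.5, -34, 0, 0, 0, 0],
  [2.5, -34, 0, 0, 0, 0],
  [0, 0, 0, 0, 0, 0],
  [0, 0, 0, 0, 0, 0],
  [0, 0, 0, 0, 0, 0],
])

```text
clock: 2.65
position: [462.3, -291.0, 269.8]
ee_rot: [0.718, -0.696, -0.001, 0.0]
contact_force: [-0.5, -0.1, 0.3]
gripper_width: 85.3
grasp_force: 0.0
```

```bash
cat >> h.py <<'E'
def where():
    s=read_state();m=R.from_quat(s['ee_rot']).as_matrix()
    a=np.degrees(np.arctan2(m[0,0],-m[1,0])) # yaw of -toolx = cassette +y
    tilt=np.cross(m[:,2],[0,0,-1])/np.radians(6)
    print('t %.1f'%s['clock'],'pos',s['position'].round(1),'yaw %.1f'%np.degrees(np.arctan2(m[0,0],-m[1,0])),'levelrot',tilt.round(2),'j',s['joints'].round(2),'F',s['contact_force'].round(1),'w %.1f g %.1f'%(s['gripper_width'],s['grasp_force']))
E
python3 - <<'E'
from h import *
where()
d=snap('wrist','w2.png')
for p in ((462,-290,143.5),(462,-290,68),(460.5,-289.2,143.5)): print(proj(d,p))
E
```

```text
t 2.6 pos [ 462.3 -291.   269.8] yaw 1.7 levelrot [-0.01 -0.01 -0.  ] j [-0.27  0.24 -0.16 -0.   -1.17  0.3 ] F [-0.5 -0.1  0.3] w 85.3 g 0.0
[278.21451074 210.08203027]
[277.90823902 189.62742646]
[279.93226354 211.02160207]
```

View pics/w2.png

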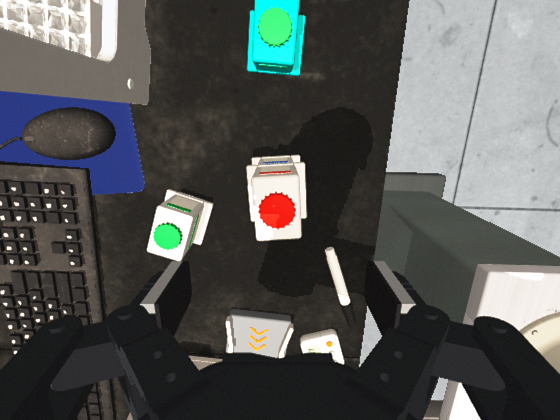

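Red's cap is at (277,211), and the prediction was (278,210). I descend and grip.

Call:
play_rows([
  [0, 0.2, -20, 0, 0, 0],
  [0, 0.2, -20, 0, 0, 0],
  [0, 0.2, -20, 0, 0, 0],
  [0, 0.2, -20, 0, 0, 0],
  [0, 0.2, -20, 0, 0, 0],
  [0, 0, -16, 0, 0, 0],
  [0, 0, -10, 0, 0, 0],
  [0, 0, -7, 0, 0, 0],
  [0, 0, 0, 0, 0, 0],
  [0, 0, 0, 0, 0, 0],
])

```text
clock: 3.53
position: [463.2, -289.9, 137.9]
ee_rot: [0.718, -0.696, 0.0, -0.0]
contact_force: [0.1, 0.4, -0.1]
gripper_width: 85.2
grasp_force: 0.0
```

Call:
play_rows([
  [0, 0, 0, 0, 0, 0],
  [0, 0, 0, 0, 0, 0],
  [0, 0, 0, 0, 0, 0],
  [0, 0, 0, 0, 0, 0],
  [0, 0, 0, 0, 0, 0],
  [0, 0, 0, 0, 0, 0],
  [0, 0, 0, 0, 0, 0],
  [0, 0, 0, 0, 0, 0],
  [0, 0, 0, 0, 0, 0],
  [0, 0, 0, 0, 0, 0],
], gripper=0)

```text
clock: 4.37
position: [463.5, -290.5, 138.5]
ee_rot: [0.718, -0.696, 0.001, -0.0]
contact_force: [-0.7, 0.2, 6.5]
gripper_width: 41.5
grasp_force: 60.3
```

```bash
python3 - <<'E'
from h import *
where()
d=snap('wrist','w3.png')
E
```

```text
t 4.4 pos [ 463.5 -290.5  138.5] yaw 1.8 levelrot [0.01 0.02 0.  ] j [-0.26  0.37 -0.35  0.   -0.85  0.29] F [-0.7  0.2  6.5] w 41.5 g 60.3
```

View pics/w3.png

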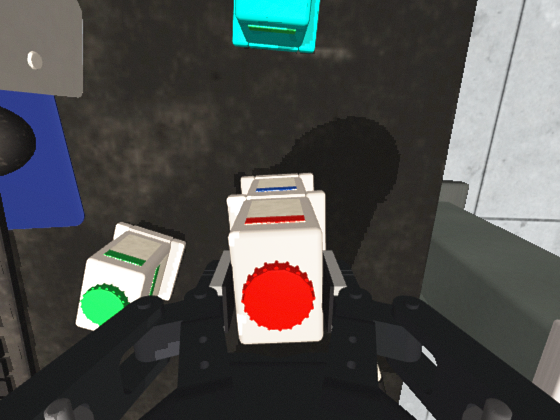

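Red is held with a width of 41.5 mm. I lift it and carry it toward the ledge.

Call:
play_rows([
  [0, 0, 8, 0, 0, 0],
  [0, 0, 16, 0, 0, 0],
  [0, 0, 16, 0, 0, 0],
  [2, 20, 0, 0, 0, -0.15],
  [2, 25, 0, 0, 0, -0.15],
  [2, 25, 0, 0, 0, -0.15],
  [2, 25, 0, 0, 0, -0.15],
  [2, 25, 0, 0, 0, -0.15],
  [2, 25, 0, 0, 0, -0.15],
  [2, 25, 0, 0, 0, -0.15],
  [2, 25, 0, 0, 0, -0.15],
  [2, 10, 0, 0, 0, 0],
  [0, 0, 0, 0, 0, 0],
  [0, 0, 0, 0, 0, 0],
])

```text
clock: 5.58
position: [480.3, -84.9, 177.0]
ee_rot: [-0.673, 0.739, 0.001, -0.001]
contact_force: [0.5, 0.6, -2.3]
gripper_width: 41.1
grasp_force: 59.9
```

```bash
python3 - <<'E'
from h import *
where()
d=snap('wrist','w4.png'); t=snap('top','t2.png'); s=snap('side','s2.png')
a=cv2.resize(t['image'][165:260,175:315],None,fx=2.8,fy=2.8,interpolation=cv2.INTER_CUBIC)
b=cv2.resize(s['image'][130:270,205:305],None,fx=3.9,fy=3.9,interpolation=cv2.INTER_CUBIC)
print(a.shape,b.shape)
c=np.zeros((600,800,3),np.uint8); c[:a.shape[0],:a.shape[1]]=a; c[:b.shape[0],400:400+b.shape[1]]=b
cv2.imwrite('pics/c3.png',c[:,:,::-1])
E
```

```text
t 5.6 pos [480.3 -84.9 177. ] yaw -5.3 levelrot [-0.   -0.01 -0.  ] j [ 0.16  0.23 -0.43 -0.   -0.91 -0.25] F [ 0.5  0.6 -2.3] w 41.1 g 59.9
(266, 392, 3) (546, 390, 3)
```

View pics/c3.png

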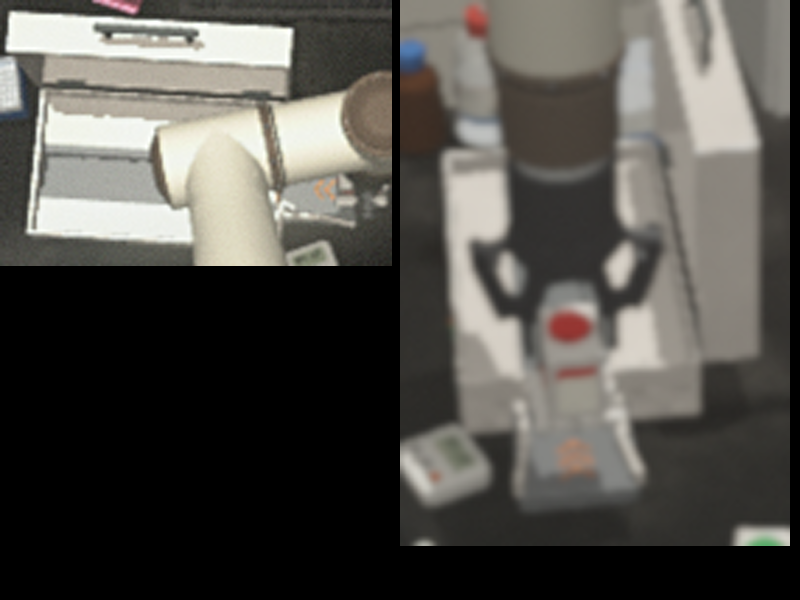

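View pics/w4.png

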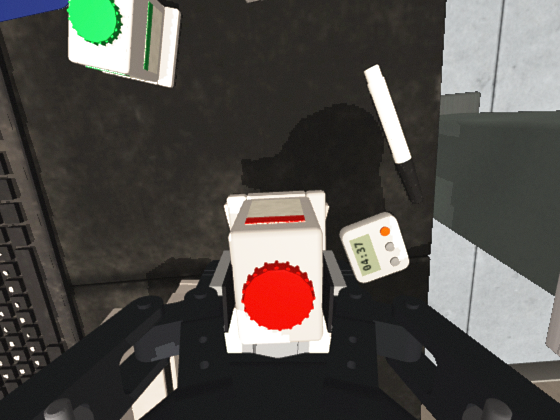

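The side view shows red held over the area behind the ledge, about level with the lane. I refine the bay pose using both cameras.

```bash
python3 - <<'E'
from h import *
t,s,d=load('top'),load('side'),load('wrist')
C=lambda u,v:np.array((u/3.3+180,v/3.3+160))
S=lambda u,v:np.array((u/3.4+195,v/3.4+210))
K=lambda u,v:np.array(((u-400)/3.9+205,v/3.9+130))
obs=[(t,C(20,293),(-85,160,56)),(t,C(315,308),(-85,-160,56)),(t,C(403,283),(-43,-258,31)),(t,C(406,198),(43,-258,31)),(t,C(36,122),(105,160,56)),(t,C(324,134),(105,-160,56)),
(t,C(313,212),(22,-155,60)),(t,C(313,256),(-22,-155,60)),
(s,S(157,48),(-22.5,-155,59)),(s,S(205,46),(22.5,-155,59)),(s,S(136,162),(-40,-258,18)),(s,S(243,155),(40,-258,18)),
(s,K(458,368),(-85,-160,56)),(s,K(700,360),(105,-160,56)),(s,K(466,430),(-85,-160,0)),(s,K(700,414),(105,-160,0))]
def f(p):
    c,si=np.cos(p[2]),np.sin(p[2]);r=[]
    for cam,q,(x,y,z) in obs: r+=list(proj(cam,(p[0]+c*x-si*y,p[1]+si*x+c*y,z))-q)
    return np.array(r)
r=least_squares(f,[505,169,-.09],loss='soft_l1');print(r.x,np.degrees(r.x[2]));print(f(r.x).reshape(-1,2).round(1).tolist())
c,si=np.cos(r.x[2]),np.sin(r.x[2])
for y in(-255,-225,-212,-157,-80,110): print(y,(r.x[0]-si*y).round(1),(r.x[1]+c*y).round(1))
print('cap',atz(d,278,297,182), read_state()['position'])
cap=K(569,326);print('side cap',atz(s,*cap,182),proj(s,(480.3,-84.9,182)),cap)
E
```

```text
[ 5.06397400e+02  1.69769341e+02 -9.41024785e-02] -5.3916748594353
[[-1.0, -0.3], [-0.4, -0.2], [0.7, -2.1], [0.8, 0.2], [-1.1, -0.6], [-0.3, 0.2], [0.4, -1.2], [-0.2, -2.3], [-1.1, 0.2], [-0.6, -0.5], [2.5, 0.2], [-1.9, -0.3], [-0.2, 3.7], [-0.3, 0.1], [-0.9, 1.5], [-0.3, -0.0]]
-255 482.4 -84.1
-225 485.3 -54.2
-212 486.5 -41.3
-157 491.6 13.5
-80 498.9 90.1
110 516.7 279.3
cap [480.7 -85.2 182. ] [480.3558313  -85.90976922 177.03016974]
side cap [480.3 -88.5 182. ] [248.09357782 212.80273442] [248.33333333 213.58974359]
```

Call:
play_rows([
  [2, 15, 0, 0, 0, 0],
  [2, 15, 0, 0, 0, 0],
  [2, 11, 0, 0, 0, 0],
  [0, 0, -20, 0, 0, 0],
  [0, 0, -20, 0, 0, 0],
  [0, 0, -16, 0, 0, 0],
  [0, 0, -10, 0, 0, 0],
  [0, 0, -8, 0, 0, 0],
  [0, 0, -5, 0, 0, 0],
  [0, 0, -4, 0, 0, 0],
  [0, 0, -2, 0, 0, 0],
  [0, 0, -2, 0, 0, 0],
  [0, 0, 0, 0, 0, 0],
  [0, 0, 0, 0, 0, 0],
])

```text
clock: 6.9
position: [487.0, -44.1, 90.7]
ee_rot: [-0.673, 0.74, -0.0, 0.0]
contact_force: [0.1, -0.4, -2.1]
gripper_width: 41.4
grasp_force: 59.9
```

```bash
python3 - <<'E'
from h import *
where()
E
```

```text
t 6.9 pos [487.  -44.1  90.7] yaw -5.4 levelrot [-0.    0.01  0.  ] j [ 0.24  0.35 -0.53  0.   -0.68 -0.34] F [ 0.1 -0.4 -2.1] w 41.4 g 59.9
```

Call:
play_rows([
  [0, 0, -1, 0, 0, 0],
  [0, 0, -1, 0, 0, 0],
  [0, 0, 0, 0, 0, 0],
  [0, 0, 0, 0, 0, 0],
])

```text
clock: 7.23
position: [487.0, -44.0, 88.5]
ee_rot: [-0.673, 0.74, -0.0, 0.0]
contact_force: [0.3, -0.7, -1.5]
gripper_width: 41.3
grasp_force: 60.0
```

```bash
python3 - <<'E'
from h import *
where(); s=snap('side','s3.png')
b=cv2.resize(s['image'][150:270,215:305],None,fx=5,fy=5,interpolation=cv2.INTER_CUBIC)
cv2.imwrite('pics/c4.png',b[:,:,::-1])
E
```

```text
t 7.2 pos [487.  -44.   88.5] yaw -5.4 levelrot [-0.    0.01  0.  ] j [ 0.24  0.36 -0.54  0.   -0.68 -0.34] F [ 0.3 -0.7 -1.5] w 41.3 g 60.0
```

View pics/c4.png

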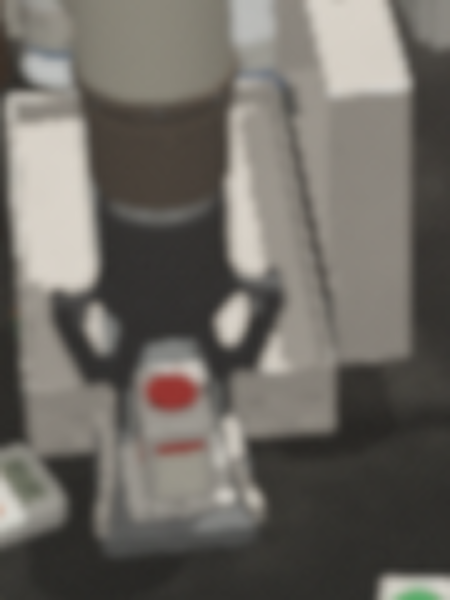

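Red (cap at (172,392) in the crop) is upright between the rails. I start pushing.

Call:
play_rows([
  [0, 0, -1, 0, 0, 0],
  [0.5, 6, 0, 0, 0, 0],
  [0.6, 6, 0, 0, 0, 0],
  [0.6, 6, 0, 0, 0, 0],
  [0.6, 6, 0, 0, 0, 0],
  [0.5, 6, 0, 0, 0, 0],
  [0.6, 6, 0, 0, 0, 0],
  [0, 0, 0, 0, 0, 0],
])

```text
clock: 7.95
position: [490.6, -8.1, 88.4]
ee_rot: [-0.673, 0.739, -0.001, 0.0]
contact_force: [-2.3, -2.9, 7.9]
gripper_width: 41.1
grasp_force: 60.6
```

Call:
play_rows([
  [0.5, 6, 0, 0, 0, 0],
  [0.6, 6, 0, 0, 0, 0],
  [0.6, 6, 0, 0, 0, 0],
  [0.6, 6, 0, 0, 0, 0],
  [0.5, 6, 0, 0, 0, 0],
  [0.6, 6, 0, 0, 0, 0],
  [0, 0, 0, 0, 0, 0],
])

```text
clock: 8.53
position: [493.4, 27.7, 88.4]
ee_rot: [-0.673, 0.739, -0.0, -0.001]
contact_force: [-2.8, -3.4, 9.3]
gripper_width: 41.2
grasp_force: 60.5
```

Call:
play_rows([
  [0.7, 10, 0.5, 0, 0, 0],
  [1, 11, 0, 0, 0, 0],
  [1, 11, 0, 0, 0, 0],
  [1, 11, 0, 0, 0, 0],
  [1.1, 11, 0, 0, 0, 0],
  [1, 11, 0, 0, 0, 0],
  [1, 11, 0, 0, 0, 0],
  [1.1, 11, 0, 0, 0, 0],
  [1, 11, 0, 0, 0, 0],
  [1.1, 11, 0, 0, 0, 0],
  [0, 0, 0, 0, 0, 0],
])

```text
clock: 9.45
position: [504.2, 138.9, 88.5]
ee_rot: [-0.674, 0.739, -0.0, 0.001]
contact_force: [-2.0, 1.9, 6.1]
gripper_width: 41.2
grasp_force: 62.0
```

Call:
play_rows([
  [1, 11, 0, 0, 0, 0],
  [1, 11, 0, 0, 0, 0],
  [1, 11, 0, 0, 0, 0],
  [1.1, 11, 0, 0, 0, 0],
  [1, 11, 0, 0, 0, 0],
  [1, 11, 0, 0, 0, 0],
  [1.1, 11, 0, 0, 0, 0],
  [1, 11, 0, 0, 0, 0],
  [1.1, 11, 0, 0, 0, 0],
  [1.1, 11, 0, 0, 0, 0],
  [1.1, 11, 0, 0, 0, 0],
  [1, 10, 0, 0, 0, 0],
  [0, 0, 0, 0, 0, 0],
])

```text
clock: 10.53
position: [516.9, 269.6, 88.5]
ee_rot: [-0.674, 0.739, -0.0, 0.001]
contact_force: [0.7, -0.0, 5.2]
gripper_width: 41.4
grasp_force: 61.8
```

```bash
python3 - <<'E'
from h import *
where()
E
```

```text
t 10.5 pos [516.9 269.6  88.5] yaw -5.3 levelrot [-0.01  0.02  0.  ] j [ 0.76  0.48 -0.31  0.   -0.78 -0.85] F [ 0.7 -0.   5.2] w 41.4 g 61.8
```

Call:
play_rows([
  [0, 0, 0, 0, 0, 0],
  [0, 0, 0, 0, 0, 0],
  [0, 0, 0, 0, 0, 0],
  [0, 0, 0, 0, 0, 0],
  [0, 0, 0, 0, 0, 0],
  [0, 0, 20, 0, 0, 0],
  [0, 0, 35, 0, 0, 0],
  [0, 0, 35, 0, 0, 0],
  [0, 0, 35, 0, 0, 0],
  [-3, -36, 5, 0, 0, 0],
  [-3, -36, 5, 0, 0, 0],
  [-3, -36, 5, 0, 0, 0],
  [-3, -36, 5, 0, 0, 0],
  [-3, -36, 5, 0, 0, 0],
  [-3, -36, 5, 0, 0, 0],
  [-4, -36, 0, 0, 0, 0],
  [-4, -36, 0, 0, 0, 0],
  [-4, -36, 0, 0, 0, 0],
  [-4, -36, 0, 0, 0, 0],
  [-4, -36, 0, 0, 0, 0],
], gripper=1)

```text
clock: 12.2
position: [477.3, -129.7, 243.0]
ee_rot: [-0.673, 0.74, -0.0, 0.0]
contact_force: [1.6, 0.2, 0.5]
gripper_width: 85.3
grasp_force: 0.0
```

Call:
play_rows([
  [-4, -36, 0, 0, 0, 0.3],
  [-4, -36, 0, 0, 0, 0.3],
  [-4, -36, 0, 0, 0, 0.3],
  [-4, -36, 0, 0, 0, 0.3],
  [0, -20, 0, 0, 0, 0],
  [0, 0, 0, 0, 0, 0],
  [0, 0, 0, 0, 0, 0],
  [0, 0, 0, 0, 0, 0],
])

```text
clock: 12.87
position: [461.8, -291.6, 242.5]
ee_rot: [0.718, -0.696, -0.0, -0.0]
contact_force: [0.3, 0.4, 0.5]
gripper_width: 85.4
grasp_force: 0.0
```

```bash
python3 - <<'E'
from h import *
where()
d=snap('wrist','w5.png'); t=snap('top','t3.png'); s=snap('side','s4.png')
a=t['image'][150:270,170:430]; a=cv2.resize(a,None,fx=1.9,fy=1.9,interpolation=cv2.INTER_CUBIC)
b=cv2.resize(s['image'][150:330,215:315],None,fx=3,fy=3,interpolation=cv2.INTER_CUBIC)
w=cv2.resize(d['image'],(490,367))
c=np.zeros((600,800,3),np.uint8); c[:228,:494]=a; c[230:597,:490]=w; c[:540,497:797]=b
cv2.imwrite('pics/c5.png',c[:,:,::-1])
E
```

```text
t 12.9 pos [ 461.8 -291.6  242.5] yaw 1.8 levelrot [-0.01 -0.   -0.  ] j [-0.27  0.26 -0.21 -0.   -1.1   0.3 ] F [0.3 0.4 0.5] w 85.4 g 0.0
```

View pics/c5.png

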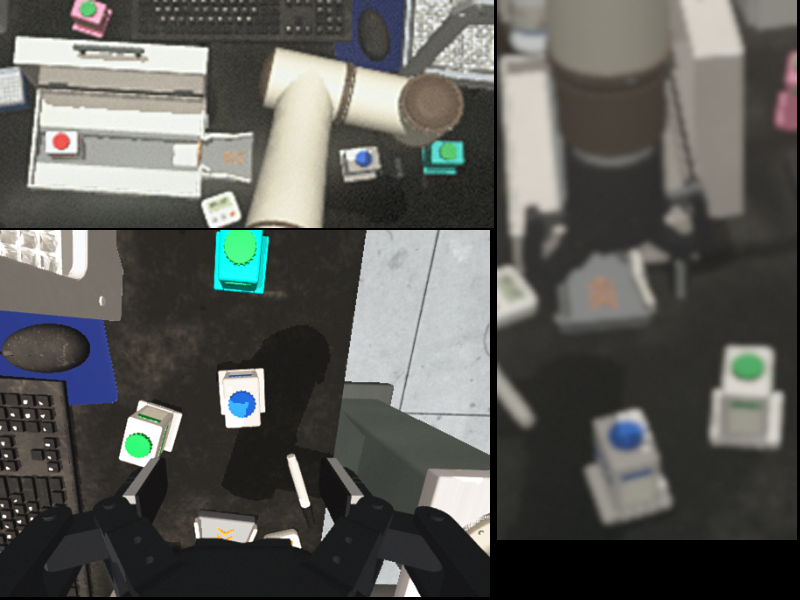

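The picture shows red near the lane's end and the flap shut. Blue stands alone with its cap near (241,404) in the composite, and green is at (138,445), apparently unmoved. I measure both caps by colour.

```bash
cat >> h.py <<'E'
def cap(d,hue,z,near,tol=12,rad=60):
    h=cv2.cvtColor(d['image'],cv2.COLOR_RGB2HSV).astype(int)
    dh=np.abs(h[:,:,0]-hue); m=((np.minimum(dh,180-dh)<tol)&(h[:,:,1]>130)&(h[:,:,2]>70)).astype(np.uint8)
    n,l,st,c=cv2.connectedComponentsWithStats(m)
    k=[i for i in range(1,n) if st[i,4]>20 and np.hypot(*(c[i]-proj(d,near)))<rad]
    if not k: return None
    k=max(k,key=lambda i:st[i,4]); x,y,w,hh=st[k,:4]
    u,v=x+(w-1)/2,y+(hh-1)/2
    return c[k].round(1),st[k].tolist(),atz(d,*c[k],z),atz(d,u,v,z)
E
python3 - <<'E'
from h import *
d,t=load('wrist'),load('top')
print(cap(d,108,75.5,(462,-290,75)))
print(cap(d,65,75.5,(585,-234,75)))
print(cap(t,108,75.5,(462,-290,75),rad=15))
g=cv2.cvtColor(d['image'],cv2.COLOR_RGB2GRAY)[150:240,235:320]
m=(g>150).astype(np.uint8); k=max(cv2.findContours(m,cv2.RETR_EXTERNAL,cv2.CHAIN_APPROX_SIMPLE)[0],key=cv2.contourArea)
print(cv2.minAreaRect(k))
E
```

```text
(array([276. , 199.2]), [261, 184, 31, 31, 720], array([ 463.5, -289.2,   75.5]), array([ 463.5, -289.4,   75.5]))
(array([157.7, 246.1]), [143, 232, 31, 29, 666], array([ 584.8, -234.9,   75.5]), array([ 584.5, -235.1,   75.5]))
(array([360.9, 233.1]), [358, 230, 7, 7, 38], array([ 462.5, -287. ,   75.5]), array([ 462.7, -287.2,   75.5]))
((41.79376983642578, 42.20039367675781), (66.37049865722656, 51.836360931396484), 86.42366790771484)
```

Call:
play_rows([
  [0.5, 0.6, -25, 0, 0, 0],
  [0.5, 0.6, -25, 0, 0, 0],
  [0.4, 0.5, -25, 0, 0, 0],
  [0.3, 0.5, -25, 0, 0, 0],
  [0, 0, -22, 0, 0, 0],
  [0, 0, -20, 0, 0, 0],
  [0, 0, -15, 0, 0, 0],
  [0, 0, -10, 0, 0, 0],
  [0, 0, -5, 0, 0, 0],
  [0, 0, 0, 0, 0, 0],
  [0, 0, 0, 0, 0, 0],
])

```text
clock: 13.93
position: [464.4, -289.8, 71.4]
ee_rot: [0.718, -0.696, 0.001, -0.0]
contact_force: [-0.6, 0.0, 0.7]
gripper_width: 85.4
grasp_force: 0.0
```

Call:
play_rows([
  [0, 0, 0, 0, 0, 0],
  [0, 0, 0, 0, 0, 0],
  [0, 0, 0, 0, 0, 0],
  [0, 0, 0, 0, 0, 0],
  [0, 0, 0, 0, 0, 0],
  [0, 0, 0, 0, 0, 0],
  [0, 0, 0, 0, 0, 0],
  [0, 0, 0, 0, 0, 0],
], gripper=0)

```text
clock: 14.6
position: [464.0, -290.0, 71.9]
ee_rot: [0.718, -0.696, 0.001, -0.0]
contact_force: [-1.6, 0.7, 4.9]
gripper_width: 41.0
grasp_force: 59.7
```

```bash
python3 - <<'E'
from h import *
where()
d=get_image('wrist');p=read_state()['position'];print(cap(d,108,p[2]+5,(p[0],p[1],p[2]+5)))
E
```

```text
t 14.6 pos [ 464.  -290.    71.9] yaw 1.8 levelrot [0.   0.01 0.  ] j [-0.26  0.46 -0.41  0.   -0.7   0.29] F [-1.6  0.7  4.9] w 41.0 g 59.7
(array([277.8, 295.2]), [242, 261, 73, 69, 3696], array([ 464.4, -291.3,   76.9]), array([ 464.3, -291.4,   76.9]))
```

Call:
play_rows([
  [0, 0, 10, 0, 0, 0],
  [0, 0, 20, 0, 0, 0],
  [0, 0, 20, 0, 0, 0],
  [2.5, 28, 0, 0, 0, -0.15],
  [2.5, 28, 0, 0, 0, -0.15],
  [2.5, 28, 0, 0, 0, -0.15],
  [2.5, 28, 0, 0, 0, -0.15],
  [2.5, 28, 0, 0, 0, -0.15],
  [2.5, 28, 0, 0, 0, -0.15],
  [2.5, 28, 0, 0, 0, -0.15],
  [2.5, 28, 0, 0, 0, -0.15],
  [2, 22, 0, 0, 0, 0],
  [0, 0, 0, 0, 0, 0],
  [0, 0, -8, 0, 0, 0],
  [0, 0, -8, 0, 0, 0],
  [0, 0, -6, 0, 0, 0],
  [0, 0, -5, 0, 0, 0],
  [0, 0, -3, 0, 0, 0],
  [0, 0, -2, 0, 0, 0],
  [0, 0, 0, 0, 0, 0],
])

```text
clock: 16.32
position: [484.9, -44.8, 89.9]
ee_rot: [-0.673, 0.74, 0.0, -0.001]
contact_force: [-5.7, 0.8, 10.9]
gripper_width: 41.1
grasp_force: 61.3
```

```bash
python3 - <<'E'
from h import *
where()
d=get_image('wrist');p=read_state()['position'];print(cap(d,108,p[2]+5,(p[0],p[1],p[2]+5)))
E
```

```text
t 16.3 pos [484.9 -44.8  89.9] yaw -5.4 levelrot [ 0.01 -0.02  0.  ] j [ 0.24  0.35 -0.54  0.   -0.68 -0.34] F [-5.7  0.8 10.9] w 41.1 g 61.3
(array([277.9, 295. ]), [242, 260, 73, 70, 3698], array([485.3, -46.1,  94.9]), array([485.2, -46.3,  94.9]))
```

Call:
play_rows([
  [-1, 0, 1, 0, 0, 0],
  [0, 6, 0, 0, 0, 0],
  [0.6, 6, 0, 0, 0, 0],
  [0.6, 6, 0, 0, 0, 0],
  [0.5, 6, 0, 0, 0, 0],
  [0.6, 6, 0, 0, 0, 0],
  [0, 0, 0, 0, 0, 0],
])

```text
clock: 16.95
position: [488.2, -12.9, 90.1]
ee_rot: [-0.673, 0.739, -0.001, 0.001]
contact_force: [2.2, -1.7, 1.6]
gripper_width: 40.9
grasp_force: 61.3
```

Call:
play_rows([
  [0.6, 6, 0, 0, 0, 0],
  [0.5, 6, 0, 0, 0, 0],
  [0.6, 6, 0, 0, 0, 0],
  [0.6, 6, 0, 0, 0, 0],
  [0.6, 6, 0, 0, 0, 0],
  [0.5, 6, 0, 0, 0, 0],
  [0.6, 6, 0, 0, 0, 0],
  [0, 0, 0, 0, 0, 0],
])

```text
clock: 17.62
position: [491.4, 29.1, 89.9]
ee_rot: [-0.673, 0.739, -0.0, 0.0]
contact_force: [1.4, -1.5, 2.0]
gripper_width: 41.1
grasp_force: 61.4
```

Call:
play_rows([
  [1, 11, 0, 0, 0, 0],
  [1, 11, 0, 0, 0, 0],
  [1.1, 11, 0, 0, 0, 0],
  [1, 11, 0, 0, 0, 0],
  [1, 11, 0, 0, 0, 0],
  [1.1, 11, 0, 0, 0, 0],
  [1, 11, 0, 0, 0, 0],
  [1.1, 11, 0, 0, 0, 0],
  [1, 11, 0, 0, 0, 0],
  [1.1, 11, 0, 0, 0, 0],
  [1, 11, 0, 0, 0, 0],
  [1.1, 11, 0, 0, 0, 0],
  [1, 11, 0, 0, 0, 0],
  [1.1, 11, 0, 0, 0, 0],
  [1, 11, 0, 0, 0, 0],
  [0.9, 10, 0, 0, 0, 0],
  [0, 0, 0, 0, 0, 0],
])

```text
clock: 19.03
position: [509.2, 204.7, 90.2]
ee_rot: [-0.673, 0.739, -0.001, 0.002]
contact_force: [5.3, -3.3, 0.9]
gripper_width: 40.7
grasp_force: 61.3
```

```bash
python3 - <<'E'
from h import *
where()
E
```

```text
t 19.0 pos [509.2 204.7  90.2] yaw -5.3 levelrot [-0.01  0.03  0.  ] j [ 0.68  0.43 -0.39  0.   -0.74 -0.77] F [ 5.3 -3.3  0.9] w 40.7 g 61.3
```

Call:
play_rows([
  [0, 0, 0, 0, 0, 0],
  [0, 0, 0, 0, 0, 0],
  [0, 0, 0, 0, 0, 0],
  [0, 0, 0, 0, 0, 0],
  [0, 0, 0, 0, 0, 0],
  [0, 0, 20, 0, 0, 0],
  [0, 0, 35, 0, 0, 0],
  [0, 0, 35, 0, 0, 0],
  [0, 0, 35, 0, 0, 0],
  [-3.4, -36, 4, 0, 0, 0],
  [-3.4, -36, 4, 0, 0, 0],
  [-3.4, -36, 4, 0, 0, 0],
  [-3.4, -36, 4, 0, 0, 0],
  [-3.4, -36, 4, 0, 0, 0],
  [-3.4, -36, 4, 0, 0, 0],
  [-3.4, -36, 0, 0, 0, 0],
  [-3.4, -36, 0, 0, 0, 0],
], gripper=1)

```text
clock: 20.45
position: [479.6, -86.5, 239.3]
ee_rot: [-0.673, 0.74, -0.0, 0.0]
contact_force: [0.7, -0.1, 1.2]
gripper_width: 85.8
grasp_force: 0.0
```

Call:
play_rows([
  [20, -30, 0, 0, 0, -0.3],
  [20, -30, 0, 0, 0, -0.3],
  [20, -30, 0, 0, 0, -0.3],
  [20, -30, 0, 0, 0, -0.3],
  [20, -30, 0, 0, 0, -0.3],
  [0, 0, 0, 0, 0, 0],
  [0, 0, 0, 0, 0, 0],
  [0, 0, 0, 0, 0, 0],
])

```text
clock: 21.12
position: [579.7, -234.7, 238.1]
ee_rot: [-0.613, 0.79, 0.001, -0.0]
contact_force: [-0.1, 0.2, 0.0]
gripper_width: 85.2
grasp_force: 0.0
```

```bash
python3 - <<'E'
from h import *
where()
d=snap('wrist','w6.png'); t=snap('top','t4.png'); s=snap('side','s5.png')
print(cap(d,65,75.5,(585,-234,75)))
a=t['image'][150:270,170:430]; a=cv2.resize(a,None,fx=1.9,fy=1.9,interpolation=cv2.INTER_CUBIC)
b=cv2.resize(s['image'][150:330,215:315],None,fx=3,fy=3,interpolation=cv2.INTER_CUBIC)
w=cv2.resize(d['image'],(490,367))
c=np.zeros((600,800,3),np.uint8); c[:228,:494]=a; c[230:597,:490]=w; c[:540,497:797]=b
cv2.imwrite('pics/c6.png',c[:,:,::-1])
E
```

```text
t 21.1 pos [ 579.7 -234.7  238.1] yaw -14.4 levelrot [-0.01 -0.02 -0.  ] j [-0.13  0.4  -0.02 -0.   -1.16 -0.13] F [-0.1  0.2  0. ] w 85.2 g 0.0
(array([271.6, 200. ]), [256, 185, 32, 31, 737], array([ 586. , -234.1,   75.5]), array([ 586.1, -234.1,   75.5]))
```

View pics/c6.png

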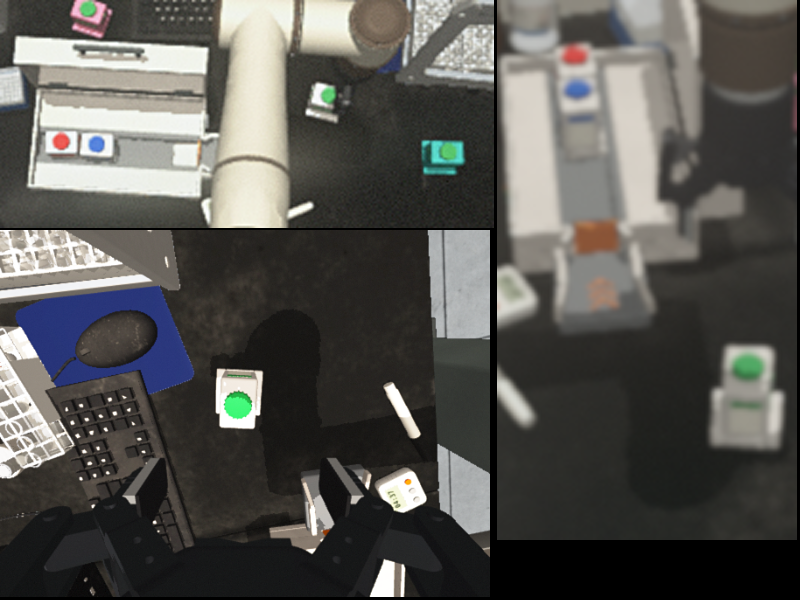

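The lane holds red at (62,141) and blue at (97,144), and the flap is shut. Green has its cap at (238,405) and lines up with the hand, so I descend and grip.

Call:
play_rows([
  [2, 0.2, -20, 0, 0, 0],
  [2, 0.2, -25, 0, 0, 0],
  [1.5, 0.2, -25, 0, 0, 0],
  [0.5, 0, -25, 0, 0, 0],
  [0, 0, -22, 0, 0, 0],
  [0, 0, -20, 0, 0, 0],
  [0, 0, -15, 0, 0, 0],
  [0, 0, -10, 0, 0, 0],
  [0, 0, -5, 0, 0, 0],
  [0, 0, 0, 0, 0, 0],
  [0, 0, 0, 0, 0, 0],
])

```text
clock: 22.18
position: [586.9, -234.1, 72.8]
ee_rot: [-0.613, 0.79, -0.001, 0.0]
contact_force: [0.5, -0.4, -0.6]
gripper_width: 85.5
grasp_force: 0.0
```

Call:
play_rows([
  [0, 0, 0, 0, 0, 0],
  [0, 0, 0, 0, 0, 0],
  [0, 0, 0, 0, 0, 0],
  [0, 0, 0, 0, 0, 0],
  [0, 0, 0, 0, 0, 0],
  [0, 0, 0, 0, 0, 0],
  [0, 0, 0, 0, 0, 0],
  [0, 0, 0, 0, 0, 0],
], gripper=0)

```text
clock: 22.85
position: [586.5, -234.5, 72.9]
ee_rot: [-0.613, 0.79, -0.0, 0.0]
contact_force: [-1.4, 0.3, 5.0]
gripper_width: 40.8
grasp_force: 60.6
```

```bash
python3 - <<'E'
from h import *
where()
d=get_image('wrist');p=read_state()['position'];print(cap(d,65,p[2]+5,(p[0],p[1],p[2]+5)))
E
```

```text
t 22.9 pos [ 586.5 -234.5   72.9] yaw -14.4 levelrot [0.   0.01 0.  ] j [-0.12  0.57 -0.19  0.   -0.81 -0.13] F [-1.4  0.3  5. ] w 40.8 g 60.6
(array([277.5, 291.9]), [242, 258, 72, 68, 3599], array([ 586.5, -237.3,   77.9]), array([ 586.4, -237.5,   77.9]))
```

Call:
play_rows([
  [0, 0, 10, 0, 0, 0],
  [0, 0, 20, 0, 0, 0],
  [0, 0, 20, 0, 0, 0],
  [-10.1, 19, 0, 0, 0, 0.15],
  [-10.1, 19, 0, 0, 0, 0.15],
  [-10.1, 19, 0, 0, 0, 0.15],
  [-10.1, 19, 0, 0, 0, 0.15],
  [-10.1, 19, 0, 0, 0, 0.15],
  [-10.1, 19, 0, 0, 0, 0.15],
  [-10.1, 19, 0, 0, 0, 0.15],
  [-10.1, 19, 0, 0, 0, 0.15],
  [-10.1, 19, 0, 0, 0, 0.15],
  [-10.1, 19, 0, 0, 0, 0.15],
  [0, 0, 0, 0, 0, 0],
  [0, 0, -8, 0, 0, 0],
  [0, 0, -8, 0, 0, 0],
  [0, 0, -6, 0, 0, 0],
  [0, 0, -5, 0, 0, 0],
  [0, 0, -3, 0, 0, 0],
  [0, 0, 0, 0, 0, 0],
])

```text
clock: 24.57
position: [485.4, -44.9, 91.3]
ee_rot: [-0.673, 0.74, 0.0, -0.001]
contact_force: [-0.6, -0.2, -2.6]
gripper_width: 41.1
grasp_force: 60.5
```

```bash
python3 - <<'E'
from h import *
where()
d=get_image('wrist');p=read_state()['position'];print(cap(d,65,p[2]+5,(p[0],p[1],p[2]+5)))
E
```

```text
t 24.6 pos [485.4 -44.9  91.3] yaw -5.5 levelrot [ 0.01 -0.01  0.  ] j [ 0.24  0.35 -0.54  0.   -0.68 -0.34] F [-0.6 -0.2 -2.6] w 41.1 g 60.5
(array([277.3, 292. ]), [242, 258, 72, 68, 3641], array([485.8, -47.7,  96.3]), array([485.7, -48. ,  96.3]))
```

Call:
play_rows([
  [0, 0, -0.7, 0, 0, 0],
  [0, 6, -0.5, 0, 0, 0],
  [0.6, 6, 0, 0, 0, 0],
  [0.6, 6, 0, 0, 0, 0],
  [0.5, 6, 0, 0, 0, 0],
  [0.6, 6, 0, 0, 0, 0],
  [0, 0, 0, 0, 0, 0],
])

```text
clock: 25.2
position: [487.8, -13.9, 91.1]
ee_rot: [-0.674, 0.739, -0.0, -0.0]
contact_force: [0.1, -5.2, 5.0]
gripper_width: 40.9
grasp_force: 61.2
```

Call:
play_rows([
  [0.6, 6, 0, 0, 0, 0],
  [0.5, 6, 0, 0, 0, 0],
  [0.6, 6, 0, 0, 0, 0],
  [0.6, 6, 0, 0, 0, 0],
  [0.6, 6, 0, 0, 0, 0],
  [0.5, 6, 0, 0, 0, 0],
  [0.6, 6, 0, 0, 0, 0],
  [0, 0, 0, 0, 0, 0],
])

```text
clock: 25.87
position: [492.4, 28.8, 90.9]
ee_rot: [-0.673, 0.739, -0.0, 0.001]
contact_force: [-0.0, -4.0, 4.2]
gripper_width: 41.3
grasp_force: 61.4
```

Call:
play_rows([
  [1, 11, 0, 0, 0, 0],
  [1, 11, 0, 0, 0, 0],
  [1.1, 11, 0, 0, 0, 0],
  [1, 11, 0, 0, 0, 0],
  [1, 11, 0, 0, 0, 0],
  [1.1, 11, 0, 0, 0, 0],
  [1, 11, 0, 0, 0, 0],
  [1.1, 11, 0, 0, 0, 0],
  [1, 11, 0, 0, 0, 0],
  [1, 11, 0, 0, 0, 0],
  [0, 0, 0, 0, 0, 0],
  [0, 0, 0, 0, 0, 0],
])

```text
clock: 26.87
position: [501.9, 138.4, 90.1]
ee_rot: [-0.673, 0.74, 0.0, 0.0]
contact_force: [-0.3, 1.4, 0.1]
gripper_width: 0.2
grasp_force: 0.0
```

Call:
play_rows([
  [0, 0, 0, 0, 0, 0],
  [0, 0, 0, 0, 0, 0],
  [0, 0, 0, 0, 0, 0],
  [0, 0, 0, 0, 0, 0],
  [0, 0, 0, 0, 0, 0],
  [0, 0, 20, 0, 0, 0],
  [0, 0, 35, 0, 0, 0],
  [0, 0, 35, 0, 0, 0],
  [-8, 0, 40, 0, 0, 0],
  [-18, 0, 40, 0, 0, 0],
  [-18, 0, 40, 0, 0, 0],
  [-18, 0, 40, 0, 0, 0],
  [-18, 0, 40, 0, 0, 0],
  [0, 0, 0, 0, 0, 0],
  [0, 0, 0, 0, 0, 0],
], gripper=1)

```text
clock: 28.12
position: [425.3, 138.1, 375.6]
ee_rot: [-0.673, 0.739, -0.0, 0.004]
contact_force: [0.6, 0.1, -1.1]
gripper_width: 85.3
grasp_force: 0.0
```

```bash
python3 - <<'E'
from h import *
where()
d=snap('wrist','w7.png'); t=snap('top','t5.png'); s=snap('side','s6.png')
a=t['image'][150:270,170:430]; a=cv2.resize(a,None,fx=1.9,fy=1.9,interpolation=cv2.INTER_CUBIC)
b=cv2.resize(s['image'][90:270,205:305],None,fx=3,fy=3,interpolation=cv2.INTER_CUBIC)
w=cv2.resize(d['image'],(490,367))
c=np.zeros((600,800,3),np.uint8); c[:228,:494]=a; c[230:597,:490]=w; c[:540,497:797]=b
cv2.imwrite('pics/c7.png',c[:,:,::-1])
# predicted handle pixels for angles
b0=np.array([506.0,169.8]);y=-.0941
for th in(1.5,1.6,1.7,1.75):
  out=[]
  for yy in(-55,55):
    x=105-233*np.cos(th);z=58+233*np.sin(th)
    P=(b0[0]+np.cos(y)*x-np.sin(y)*yy,b0[1]+np.sin(y)*x+np.cos(y)*yy,z);u=proj(t,P);v=proj(s,P)
    out+=[((u-[170,150])*1.9).round(0).tolist(),((v-[205,90])*3+[497,0]).round(0).tolist()]
  print(th,out)
E
```

```text
t 28.1 pos [425.3 138.1 375.6] yaw -5.3 levelrot [-0.05  0.05  0.  ] j [ 0.68  0.   -0.18 -0.   -1.38 -0.77] F [ 0.6  0.1 -1.1] w 85.3 g 0.0
1.5 [[141.0, 72.0], [695.0, 147.0], [74.0, 69.0], [682.0, 93.0]]
1.6 [[141.0, 58.0], [719.0, 145.0], [75.0, 55.0], [704.0, 91.0]]
1.7 [[142.0, 45.0], [742.0, 145.0], [76.0, 42.0], [726.0, 91.0]]
1.75 [[143.0, 39.0], [754.0, 146.0], [77.0, 35.0], [737.0, 92.0]]
```

View pics/c7.png

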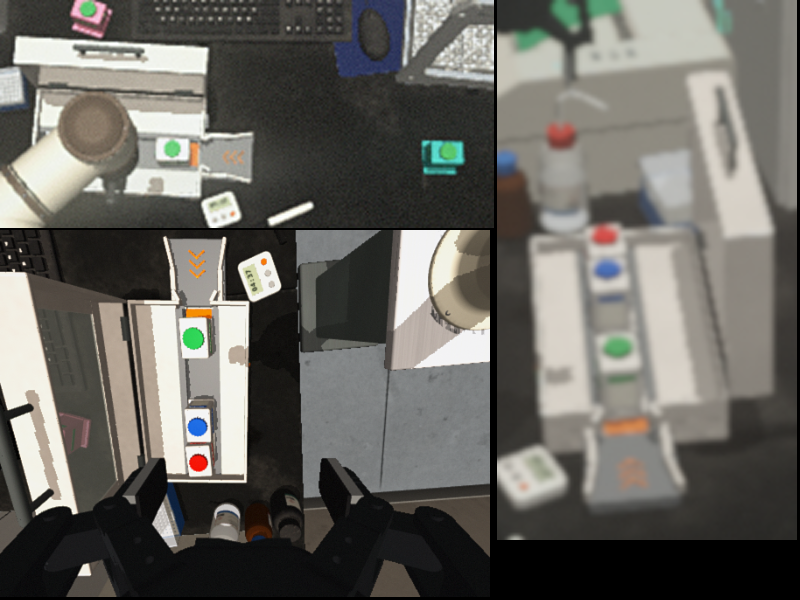

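The grip slackened mid-push. Green is still upright but stopped near the doorway with the flap under it (cap at (172,148) top, (193,338) wrist). I locate it so I can re-grip and finish the push.

```bash
python3 - <<'E'
from h import *
b0=np.array([505.5,169.8]);y=-.0941;M=np.array([[np.cos(y),-np.sin(y)],[np.sin(y),np.cos(y)]])
for n in('wrist','top','side'):
  d=load(n)
  for k,h,g in(('green',65,(496,70)),('blue',108,(509,205)),('red',0,(516,270))):
    r=cap(d,h,93.5,(g[0],g[1],93.5),rad=40 if n=='wrist' else 25)
    if r: print(n,k,r[0],r[2],'bay',(M.T@(r[2][:2]-b0)).round(1))
E
```

```text
wrist green [220.3 123.7] [494.4  65.6  93.5] bay [  -1.3 -104.8]
wrist blue [225.2 225.2] [508.3 204.5  93.5] bay [-0.5 34.8]
wrist red [226.3 266.1] [516.2 269.1  93.5] bay [ 1.3 99.9]
side red [240.3 168.2] [515.7 269.6  93.5] bay [  0.8 100.3]
```

Call:
play_rows([
  [8, -8, -15, -0.05, 0.05, 0],
  [8, -8, -15, 0, 0, 0],
  [8, -8, -15, 0, 0, 0],
  [8, -8, -15, 0, 0, 0],
  [8, -8, -15, 0, 0, 0],
  [8, -8, -15, 0, 0, 0],
  [8, -8, -15, 0, 0, 0],
  [8, -8, -15, 0, 0, 0],
  [5, -8, -15, 0, 0, 0],
  [0, 0, -15, 0, 0, 0],
  [0, 0, -25, 0, 0, 0],
  [0, 0, -25, 0, 0, 0],
  [0, 0, -25, 0, 0, 0],
  [0, 0, -25, 0, 0, 0],
  [0, 0, -15, 0, 0, 0],
  [0, 0, -8, 0, 0, 0],
  [0, 0, -6, 0, 0, 0],
  [0, 0, -3, 0, 0, 0],
  [0, 0, 0, 0, 0, 0],
  [0, 0, 0, 0, 0, 0],
])

```text
clock: 29.93
position: [495.1, 65.9, 91.1]
ee_rot: [-0.673, 0.74, -0.0, -0.003]
contact_force: [0.3, -0.0, 0.1]
gripper_width: 85.6
grasp_force: 0.0
```

```bash
python3 - <<'E'
from h import *
where()
d=get_image('wrist');print(cap(d,65,93.5,(494.6,65.6,93.5)))
E
```

```text
t 29.9 pos [495.1  65.9  91.1] yaw -5.4 levelrot [ 0.05 -0.04  0.  ] j [ 0.46  0.37 -0.51  0.   -0.7  -0.56] F [ 0.3 -0.   0.1] w 85.6 g 0.0
(array([278.6, 292.1]), [243, 260, 72, 64, 3307], array([495.1,  64.8,  93.5]), array([495.1,  64.5,  93.5]))
```

Call:
play_rows([
  [0, 0, 0, 0.05, -0.04, 0],
  [0, 0, 0, 0, 0, 0],
  [0, 0, 0, 0, 0, 0],
  [0, 0, 0, 0, 0, 0],
  [0, 0, 0, 0, 0, 0],
  [0, 0, 0, 0, 0, 0],
  [0, 0, 0, 0, 0, 0],
  [0, 0, 0, 0, 0, 0],
], gripper=0)

```text
clock: 30.65
position: [495.1, 65.8, 91.4]
ee_rot: [-0.673, 0.74, -0.0, 0.0]
contact_force: [-0.6, -0.4, 6.5]
gripper_width: 40.9
grasp_force: 62.0
```

Call:
play_rows([
  [0.5, 6, 0, 0, 0, 0],
  [0.6, 6, 0, 0, 0, 0],
  [0.6, 6, 0, 0, 0, 0],
  [0.6, 6, 0, 0, 0, 0],
  [0.6, 6, 0, 0, 0, 0],
  [0, 0, 0, 0, 0, 0],
])

```text
clock: 31.15
position: [497.8, 95.8, 91.4]
ee_rot: [-0.673, 0.739, -0.0, -0.0]
contact_force: [-1.1, -2.0, 7.4]
gripper_width: 40.8
grasp_force: 62.1
```

Call:
play_rows([
  [0.8, 9, 0, 0, 0, 0],
  [0.8, 9, 0, 0, 0, 0],
  [0.9, 9, 0, 0, 0, 0],
  [0.8, 9, 0, 0, 0, 0],
  [0.8, 9, 0, 0, 0, 0],
  [0, 0, 0, 0, 0, 0],
])

```text
clock: 31.65
position: [502.3, 141.2, 91.4]
ee_rot: [-0.673, 0.739, -0.0, -0.0]
contact_force: [-0.2, -3.2, 8.1]
gripper_width: 40.6
grasp_force: 62.6
```

Call:
play_rows([
  [0, 0, 0, 0, 0, 0],
  [0, 0, 0, 0, 0, 0],
  [0, 0, 0, 0, 0, 0],
  [0, 0, 0, 0, 0, 0],
  [0, 0, 0, 0, 0, 0],
  [0, 0, 20, 0, 0, 0],
  [0, 0, 35, 0, 0, 0],
  [0, 0, 35, 0, 0, 0],
  [-8, 0, 40, 0, 0, 0],
  [-18, 0, 40, 0, 0, 0],
  [-18, 0, 40, 0, 0, 0],
  [-18, 0, 40, 0, 0, 0],
  [-18, 0, 40, 0, 0, 0],
  [0, 0, 30, 0, 0, 0],
  [0, 0, 0, 0, 0, 0],
  [0, 0, 0, 0, 0, 0],
], gripper=1)

```text
clock: 32.98
position: [425.2, 141.0, 404.4]
ee_rot: [-0.673, 0.74, 0.0, 0.002]
contact_force: [-0.6, 0.2, -0.9]
gripper_width: 85.2
grasp_force: 0.0
```

```bash
python3 - <<'E'
from h import *
where()
d=snap('wrist','w8.png'); t=snap('top','t6.png'); s=snap('side','s7.png')
b0=np.array([505.5,169.8]);y=-.0941;M=np.array([[np.cos(y),-np.sin(y)],[np.sin(y),np.cos(y)]])
for k,h,g in(('green',65,(502,140)),('blue',108,(509,205)),('red',0,(516,270))):
    r=cap(d,h,93.5,(g[0],g[1],93.5),rad=40)
    if r: print(k,r[0],r[2],'bay',(M.T@(r[2][:2]-b0)).round(1))
a=cv2.resize(t['image'][155:255,180:290],None,fx=4,fy=4,interpolation=cv2.INTER_CUBIC)
b=cv2.resize(s['image'][100:250,205:305],None,fx=3.5,fy=3.5,interpolation=cv2.INTER_CUBIC)
c=np.zeros((600,800,3),np.uint8); c[:400,:440]=a; c[:525,445:795]=b
cv2.imwrite('pics/c8.png',c[:,:,::-1])
E
```

```text
t 33.0 pos [425.2 141.  404.4] yaw -5.4 levelrot [-0.03  0.02  0.  ] j [ 0.68 -0.   -0.12 -0.   -1.45 -0.78] F [-0.6  0.2 -0.9] w 85.2 g 0.0
green [225.6 175.4] [502.  140.6  93.5] bay [ -0.7 -29.4]
blue [227.5 217.1] [508.4 204.3  93.5] bay [-0.4 34.6]
red [228.5 256.4] [516.1 269.6  93.5] bay [  1.2 100.4]
```

View pics/c8.png

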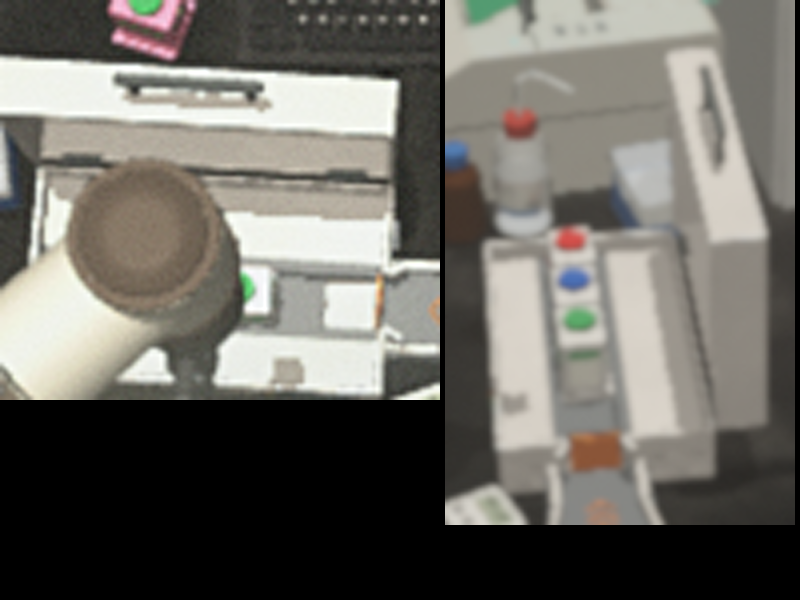

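All three caps are in the lane at bay y 100, 35 and −29, and the flap is upright and shut. The handle bar runs (117,78)–(264,88) in the top crop and about (705,68)–(718,165) in the side crop.

```bash
python3 - <<'E'
from h import *
t,s=load('top'),load('side')
T=lambda u,v:np.array((u/4+180,v/4+155)); S=lambda u,v:np.array(((u-445)/3.5+205,v/3.5+100))
tri=lambda a,b:least_squares(lambda p:np.r_[proj(t,p)-a,proj(s,p)-b],[600,150,290])
r=tri(T(190.5,83),S(711,115));P=r.x;print(P,r.fun)
b0=np.array([505.5,169.8]);y=-.0941;M=np.array([[np.cos(y),-np.sin(y)],[np.sin(y),np.cos(y)]])
print('bay',M.T@(P[:2]-b0))
def f(p):
    x=105-233*np.cos(p[0]);z=58+233*np.sin(p[0]);e=[]
    for yy,q in((55,T(117,78)),(-55,T(264,88))):
        e+=list(proj(t,np.r_[b0+M@[x,yy],z])-q)
    return np.array(e)
r=least_squares(f,[1.65]);ph=r.x[0];print('phi',ph,r.fun.round(1))
H=np.r_[b0+M@[105-233*np.cos(ph),0],58+233*np.sin(ph)];print('handle',H)
for a in np.linspace(ph,0,19): print(a.round(2),np.r_[b0+M@[105-233*np.cos(a),0],58+233*np.sin(a)].round(1))
E
```

```text
[632.83092951 158.2992625  277.16606907] [-0.01640527  0.49790486  0.45717065 -0.14501591]
bay [127.84822274   0.51430884]
phi 1.6608194032603878 [ 0.6  0.4 -1.2 -0.4]
handle [630.88984973 157.96586483 290.05650347]
1.66 [630.9 158.  290.1]
1.57 [609.5 160.  291. ]
1.48 [588.1 162.  290. ]
1.38 [567.  164.  286.9]
1.29 [546.1 166.  282. ]
1.2 [525.9 167.9 275.1]
1.11 [506.3 169.7 266.4]
1.01 [487.6 171.5 255.9]
0.92 [470.  173.2 243.8]
0.83 [453.6 174.7 230. ]
0.74 [438.4 176.1 214.8]
0.65 [424.8 177.4 198.2]
0.55 [412.7 178.6 180.5]
0.46 [402.3 179.5 161.7]
0.37 [393.7 180.4 142.1]
0.28 [386.9 181.  121.7]
0.18 [382.  181.5 100.8]
0.09 [379.1 181.7  79.5]
0.0 [378.1 181.8  58. ]
```

Call:
play_rows([
  [25.7, 2.1, -1.8, 0, 0, 0],
  [25.7, 2.1, -1.8, 0, 0, 0],
  [25.7, 2.1, -1.8, 0, 0, 0],
  [25.7, 2.1, -1.8, 0, 0, 0],
  [25.7, 2.1, -1.8, 0, 0, 0],
  [25.7, 2.1, -1.8, 0, 0, 0],
  [25.7, 2.1, -1.8, 0, 0, 0],
  [25.7, 2.1, -1.8, 0, 0, 0],
  [0, 0, 0, 0, 0, 0],
  [0, 0, -20, 0, 0, 0],
  [0, 0, -20, 0, 0, 0],
  [0, 0, -20, 0, 0, 0],
  [0, 0, 0, 0, 0, 0],
  [0, 0, 0, 0, 0, 0],
])

```text
clock: 34.3
position: [630.2, 157.1, 326.0]
ee_rot: [-0.673, 0.74, 0.001, -0.003]
contact_force: [-0.5, 0.0, -0.1]
gripper_width: 85.3
grasp_force: 0.0
```

```bash
python3 - <<'E'
from h import *
where()
d=snap('wrist','w9.png')
for z in(277,283,290):
  print(z,[proj(d,(631+yy*.094,158+yy*.996,z)).round(0).tolist() for yy in(-55,0,55)])
E
```

```text
t 34.3 pos [630.2 157.1 326. ] yaw -5.4 levelrot [ 0.03 -0.05  0.  ] j [ 0.49  0.4   0.2  -0.   -1.38 -0.59] F [-0.5  0.  -0.1] w 85.3 g 0.0
277 [[277.0, 157.0], [277.0, 248.0], [277.0, 324.0]]
283 [[277.0, 158.0], [277.0, 252.0], [277.0, 330.0]]
290 [[277.0, 160.0], [277.0, 258.0], [277.0, 338.0]]
```

View pics/w9.png

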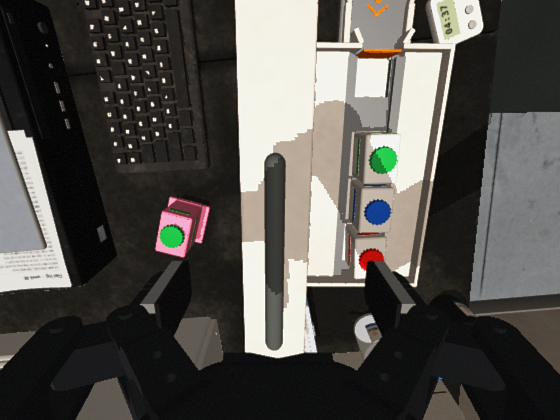

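The bar is at column 275, rows 154–350, as predicted and centred between the fingers, and the flap is shut. I lower and grip it.

Call:
play_rows([
  [0.5, 0, -12, 0, 0, 0],
  [0.5, 0, -12, 0, 0, 0],
  [0, 0, -8, 0, 0, 0],
  [0, 0, 0, 0, 0, 0],
  [0, 0, 0, 0, 0, 0],
])

```text
clock: 34.77
position: [632.0, 157.5, 296.9]
ee_rot: [-0.673, 0.74, 0.0, -0.0]
contact_force: [-0.5, -0.7, 0.4]
gripper_width: 85.1
grasp_force: 0.0
```

Call:
play_rows([
  [0, 0, 0, 0, 0, 0],
  [0, 0, 0, 0, 0, 0],
  [0, 0, 0, 0, 0, 0],
  [0, 0, 0, 0, 0, 0],
  [0, 0, 0, 0, 0, 0],
  [0, 0, 0, 0, 0, 0],
  [0, 0, 0, 0, 0, 0],
  [0, 0, 0, 0, 0, 0],
  [0, 0, 0, 0, 0, 0],
  [0, 0, 0, 0, 0, 0],
], gripper=0)

```text
clock: 35.6
position: [631.9, 157.5, 296.5]
ee_rot: [-0.673, 0.74, 0.0, -0.0]
contact_force: [-0.2, 0.2, 1.7]
gripper_width: 9.0
grasp_force: 58.4
```

```bash
python3 - <<'E'
from h import *
where()
E
```

```text
t 35.6 pos [631.9 157.5 296.5] yaw -5.4 levelrot [-0. -0. -0.] j [ 0.49  0.41  0.14 -0.   -1.31 -0.59] F [-0.2  0.2  1.7] w 9.0 g 58.4
```

```bash
cat > arc.py <<'E'
from h import *
y=-.0941;ax=np.array([-np.sin(y),np.cos(y),0]);xb=np.array([np.cos(y),np.sin(y),0])
def rows(p0,p1,n,til0,dt):  # phi from,to; tilt units total start, per row
    out=[];f=lambda ph,t:233*(-np.cos(ph)*xb+np.array([0,0,np.sin(ph)]))-6*R.from_rotvec(-ax*np.radians(6*t)).apply([0,0,-1])
    A=np.linspace(p0,p1,n+1)
    for i in range(n):
        d=f(A[i+1],til0+dt*(i+1))-f(A[i],til0+dt*i); out.append([*d.round(1),*(-ax*dt).round(2)])
    return out
def phi():
    s=read_state();m=R.from_quat(s['ee_rot']).as_matrix();g=s['position']+6*m[:,2]
    b=np.r_[(g[:2]-[505.5,169.8])@xb[:2]-105,g[2]-58];print('phi %.3f r %.1f'%(np.arctan2(b[1],-b[0]),np.hypot(*b)));where()
E
python3 - <<'E'
from arc import *
phi()
print(rows(1.667,1.667-18*.035,18,0,0.08))
E
```

```text
phi 1.665 r 233.5
t 35.6 pos [631.9 157.5 296.5] yaw -5.4 levelrot [-0. -0. -0.] j [ 0.49  0.41  0.14 -0.   -1.31 -0.59] F [-0.2  0.2  1.7] w 9.0 g 58.4
[[np.float64(-8.1), np.float64(0.8), np.float64(0.6), np.float64(-0.01), np.float64(-0.08), np.float64(-0.0)], [np.float64(-8.2), np.float64(0.8), np.float64(0.4), np.float64(-0.01), np.float64(-0.08), np.float64(-0.0)], [np.float64(-8.2), np.float64(0.8), np.float64(0.1), np.float64(-0.01), np.float64(-0.08), np.float64(-0.0)], [np.float64(-8.2), np.float64(0.8), np.float64(-0.2), np.float64(-0.01), np.float64(-0.08), np.float64(-0.0)], [np.float64(-8.2), np.float64(0.8), np.float64(-0.5), np.float64(-0.01), np.float64(-0.08), np.float64(-0.0)], [np.float64(-8.1), np.float64(0.8), np.float64(-0.8), np.float64(-0.01), np.float64(-0.08), np.float64(-0.0)], [np.float64(-8.1), np.float64(0.8), np.float64(-1.1), np.float64(-0.01), np.float64(-0.08), np.float64(-0.0)], [np.float64(-8.1), np.float64(0.8), np.float64(-1.4), np.float64(-0.01), np.float64(-0.08), np.float64(-0.0)], [np.float64(-8.0), np.float64(0.8), np.float64(-1.6), np.floa
[... 348 characters left out ...]
float64(-0.08), np.float64(-0.0)], [np.float64(-7.7), np.float64(0.7), np.float64(-2.7), np.float64(-0.01), np.float64(-0.08), np.float64(-0.0)], [np.float64(-7.6), np.float64(0.7), np.float64(-3.0), np.float64(-0.01), np.float64(-0.08), np.float64(-0.0)], [np.float64(-7.5), np.float64(0.7), np.float64(-3.3), np.float64(-0.01), np.float64(-0.08), np.float64(-0.0)], [np.float64(-7.4), np.float64(0.7), np.float64(-3.5), np.float64(-0.01), np.float64(-0.08), np.float64(-0.0)], [np.float64(-7.2), np.float64(0.7), np.float64(-3.8), np.float64(-0.01), np.float64(-0.08), np.float64(-0.0)], [np.float64(-7.1), np.float64(0.7), np.float64(-4.0), np.float64(-0.01), np.float64(-0.08), np.float64(-0.0)]]
```

Radius and angle agree with the model. I start the arc with 8 rows as a check.

Call:
play_rows([
  [-8.1, 0.8, 0.6, -0.01, -0.08, 0],
  [-8.2, 0.8, 0.4, -0.01, -0.08, 0],
  [-8.2, 0.8, 0.1, -0.01, -0.08, 0],
  [-8.2, 0.8, -0.2, -0.01, -0.08, 0],
  [-8.2, 0.8, -0.5, -0.01, -0.08, 0],
  [-8.1, 0.8, -0.8, -0.01, -0.08, 0],
])

```text
clock: 36.1
position: [583.7, 162.5, 296.1]
ee_rot: [-0.673, 0.739, -0.02, 0.018]
contact_force: [3.6, -0.3, -1.8]
gripper_width: 9.0
grasp_force: 58.8
```

Call:
play_rows([
  [-8.1, 0.8, -1.1, -0.01, -0.08, 0],
  [-8.1, 0.8, -1.4, -0.01, -0.08, 0],
  [-8, 0.8, -1.6, -0.01, -0.08, 0],
  [-7.9, 0.7, -1.9, -0.01, -0.08, 0],
  [-7.9, 0.7, -2.2, -0.01, -0.08, 0],
  [-7.8, 0.7, -2.5, -0.01, -0.08, 0],
  [-7.7, 0.7, -2.7, -0.01, -0.08, 0],
  [-7.6, 0.7, -3, -0.01, -0.08, 0],
  [-7.5, 0.7, -3.3, -0.01, -0.08, 0],
  [-7.4, 0.7, -3.5, -0.01, -0.08, 0],
  [-7.2, 0.7, -3.8, -0.01, -0.08, 0],
  [-7.1, 0.7, -4, -0.01, -0.08, 0],
])

```text
clock: 37.1
position: [491.8, 171.9, 266.1]
ee_rot: [-0.671, 0.737, -0.058, 0.052]
contact_force: [4.1, 1.5, 0.3]
gripper_width: 8.7
grasp_force: 58.5
```

```bash
python3 - <<'E'
from arc import *
phi()
for r in rows(1.037,.407,18,1.44,0.08): print([float(round(v,2)) for v in r[:3]])
E
```

```text
phi 1.043 r 234.1
t 37.1 pos [491.8 171.9 266.1] yaw -5.4 levelrot [0.15 1.48 0.  ] j [ 0.71  0.14 -0.37  0.14 -0.96 -0.87] F [4.1 1.5 0.3] w 8.7 g 58.5
[-7.0, 0.7, -4.3]
[-6.8, 0.6, -4.5]
[-6.7, 0.6, -4.8]
[-6.5, 0.6, -5.0]
[-6.3, 0.6, -5.2]
[-6.1, 0.6, -5.4]
[-5.9, 0.6, -5.6]
[-5.7, 0.5, -5.8]
[-5.5, 0.5, -6.0]
[-5.3, 0.5, -6.2]
[-5.1, 0.5, -6.4]
[-4.9, 0.5, -6.6]
[-4.6, 0.4, -6.7]
[-4.4, 0.4, -6.9]
[-4.1, 0.4, -7.1]
[-3.9, 0.4, -7.2]
[-3.6, 0.3, -7.3]
[-3.4, 0.3, -7.4]
```

Call:
play_rows([
  [-7, 0.7, -4.3, -0.01, -0.08, 0],
  [-6.8, 0.6, -4.5, -0.01, -0.08, 0],
  [-6.7, 0.6, -4.8, -0.01, -0.08, 0],
  [-6.5, 0.6, -5, -0.01, -0.08, 0],
  [-6.3, 0.6, -5.2, -0.01, -0.08, 0],
  [-6.1, 0.6, -5.4, -0.01, -0.08, 0],
  [-5.9, 0.6, -5.6, -0.01, -0.08, 0],
  [-5.7, 0.5, -5.8, -0.01, -0.08, 0],
  [-5.5, 0.5, -6, -0.01, -0.08, 0],
  [-5.3, 0.5, -6.2, -0.01, -0.08, 0],
])

```text
clock: 37.93
position: [429.3, 178.3, 213.7]
ee_rot: [-0.668, 0.734, -0.089, 0.079]
contact_force: [-2.0, 1.5, 4.6]
gripper_width: 8.8
grasp_force: 58.5
```

Call:
play_rows([
  [-5.1, 0.5, -6.4, -0.01, -0.08, 0],
  [-4.9, 0.5, -6.6, -0.01, -0.08, 0],
  [-4.6, 0.4, -6.7, -0.01, -0.08, 0],
  [-4.4, 0.4, -6.9, -0.01, -0.08, 0],
  [-4.1, 0.4, -7.1, -0.01, -0.08, 0],
  [-3.9, 0.4, -7.2, -0.01, -0.08, 0],
  [-3.6, 0.3, -7.3, -0.01, -0.08, 0],
  [-3.4, 0.3, -7.4, -0.01, -0.08, 0],
  [0, 0, 0, 0, 0, 0],
])

```text
clock: 38.68
position: [394.6, 181.7, 156.2]
ee_rot: [-0.666, 0.73, -0.113, 0.1]
contact_force: [-4.1, 6.3, -0.9]
gripper_width: 8.9
grasp_force: 59.7
```

```bash
python3 - <<'E'
from arc import *
phi()
for r in rows(.407,-.043,18,2.88,0.03): print([float(round(v,2)) for v in r[:3]])
E
```

```text
phi 0.407 r 233.8
t 38.7 pos [394.6 181.7 156.2] yaw -5.3 levelrot [0.31 2.84 0.  ] j [ 0.92  0.07 -0.93  0.59 -0.48 -1.52] F [-4.1  6.3 -0.9] w 8.9 g 59.7
[-2.2, 0.2, -5.4]
[-2.1, 0.2, -5.4]
[-2.0, 0.2, -5.5]
[-1.8, 0.2, -5.5]
[-1.7, 0.2, -5.6]
[-1.6, 0.1, -5.6]
[-1.4, 0.1, -5.7]
[-1.3, 0.1, -5.7]
[-1.1, 0.1, -5.7]
[-1.0, 0.1, -5.7]
[-0.9, 0.1, -5.8]
[-0.7, 0.1, -5.8]
[-0.6, 0.1, -5.8]
[-0.4, 0.0, -5.8]
[-0.3, 0.0, -5.8]
[-0.1, 0.0, -5.8]
[0.0, -0.0, -5.8]
[0.2, -0.0, -5.8]
```

Joint 3 is nearing its limit because of the tilt, so I untilt during the next stretch.

```bash
python3 - <<'E'
from arc import *
for r in rows(.407,.227,12,2.86,-0.2): print([float(round(v,2)) for v in r])
E
```

```text
[-1.2, 0.1, -3.2, 0.02, 0.2, 0.0]
[-1.2, 0.1, -3.2, 0.02, 0.2, 0.0]
[-1.1, 0.1, -3.2, 0.02, 0.2, 0.0]
[-1.1, 0.1, -3.2, 0.02, 0.2, 0.0]
[-1.0, 0.1, -3.3, 0.02, 0.2, 0.0]
[-1.0, 0.1, -3.3, 0.02, 0.2, 0.0]
[-0.9, 0.1, -3.3, 0.02, 0.2, 0.0]
[-0.9, 0.1, -3.3, 0.02, 0.2, 0.0]
[-0.8, 0.1, -3.3, 0.02, 0.2, 0.0]
[-0.8, 0.1, -3.4, 0.02, 0.2, 0.0]
[-0.7, 0.1, -3.4, 0.02, 0.2, 0.0]
[-0.7, 0.1, -3.4, 0.02, 0.2, 0.0]
```

Call:
play_rows([
  [-1.2, -0.4, -3.2, 0.02, 0.2, 0],
  [-1.2, -0.4, -3.2, 0.02, 0.2, 0],
  [-1.1, 0.1, -3.2, 0.02, 0.2, 0],
  [-1.1, 0.1, -3.2, 0.02, 0.2, 0],
  [-1, 0.1, -3.3, 0.02, 0.2, 0],
  [-1, 0.1, -3.3, 0.02, 0.2, 0],
  [-0.9, 0.1, -3.3, 0.02, 0.2, 0],
  [-0.9, 0.1, -3.3, 0.02, 0.2, 0],
  [-0.8, 0.1, -3.3, 0.02, 0.2, 0],
  [-0.8, 0.1, -3.4, 0.02, 0.2, 0],
  [-0.7, 0.1, -3.4, 0.02, 0.2, 0],
  [-0.7, 0.1, -3.4, 0.02, 0.2, 0],
  [0, 0, 0, 0, 0, 0],
])

```text
clock: 39.77
position: [385.0, 182.2, 117.4]
ee_rot: [-0.673, 0.739, -0.02, 0.016]
contact_force: [1.1, 5.2, -1.7]
gripper_width: 8.7
grasp_force: 60.3
```

```bash
python3 - <<'E'
from arc import *
phi()
for r in rows(.227,.047,10,.46,-0.04): print([float(round(v,2)) for v in r])
E
```

```text
phi 0.232 r 232.1
t 39.8 pos [385.  182.2 117.4] yaw -5.4 levelrot [0.08 0.49 0.  ] j [ 0.86  0.2  -0.7   0.07 -0.64 -1.01] F [ 1.1  5.2 -1.7] w 8.7 g 60.3
[-0.9, 0.1, -4.1, 0.0, 0.04, 0.0]
[-0.8, 0.1, -4.1, 0.0, 0.04, 0.0]
[-0.7, 0.1, -4.1, 0.0, 0.04, 0.0]
[-0.7, 0.1, -4.1, 0.0, 0.04, 0.0]
[-0.6, 0.1, -4.1, 0.0, 0.04, 0.0]
[-0.5, 0.0, -4.2, 0.0, 0.04, 0.0]
[-0.4, 0.0, -4.2, 0.0, 0.04, 0.0]
[-0.4, 0.0, -4.2, 0.0, 0.04, 0.0]
[-0.3, 0.0, -4.2, 0.0, 0.04, 0.0]
[-0.2, 0.0, -4.2, 0.0, 0.04, 0.0]
```

Call:
play_rows([
  [-0.7, -0.5, -3, 0, 0.04, 0],
  [-0.6, -0.5, -3, 0, 0.04, 0],
  [-0.6, 0, -3, 0, 0.04, 0],
  [-0.5, 0, -3, 0, 0.04, 0],
  [-0.5, 0, -3, 0, 0.04, 0],
  [-0.4, 0, -3, 0, 0.04, 0],
  [0, 0, 0, 0, 0, 0],
])

```text
clock: 40.35
position: [382.1, 182.5, 99.8]
ee_rot: [-0.674, 0.739, -0.012, 0.009]
contact_force: [2.7, 6.8, -1.8]
gripper_width: 8.6
grasp_force: 61.1
```

Call:
play_rows([
  [-0.3, 0, -2, 0, 0.04, 0],
  [-0.3, 0, -2, 0, 0.04, 0],
  [-0.3, 0, -2, 0, 0.04, 0],
  [-0.3, 0, -2, 0, 0.04, 0],
  [0, 0, 0, 0, 0, 0],
])

```text
clock: 40.77
position: [381.3, 182.6, 92.1]
ee_rot: [-0.674, 0.739, -0.007, 0.003]
contact_force: [2.2, 7.1, -1.9]
gripper_width: 8.5
grasp_force: 61.4
```

Call:
play_rows([
  [-0.2, 0, -1.5, 0, 0, 0],
  [-0.2, 0, -1.5, 0, 0, 0],
  [0, 0, 0, 0, 0, 0],
])

```text
clock: 41.02
position: [381.2, 182.7, 90.5]
ee_rot: [-0.674, 0.738, -0.007, 0.004]
contact_force: [-0.8, 4.9, 12.8]
gripper_width: 8.4
grasp_force: 62.8
```

Contact with the stop. I press a little more to confirm it is seated.

Call:
play_rows([
  [0, 0, -1, 0, 0, 0],
  [0, 0, -0.5, 0, 0, 0],
  [0, 0, 0, 0, 0, 0],
])

```text
clock: 41.27
position: [381.1, 182.7, 89.8]
ee_rot: [-0.674, 0.738, -0.007, 0.004]
contact_force: [-3.8, 5.2, 22.0]
gripper_width: 8.6
grasp_force: 64.8
```

```bash
python3 - <<'E'
from arc import *
phi()
E
```

```text
phi 0.112 r 231.4
t 41.3 pos [381.1 182.7  89.8] yaw -5.2 levelrot [0.05 0.14 0.  ] j [ 0.85  0.26 -0.71  0.03 -0.6  -0.96] F [-3.8  5.2 22. ] w 8.6 g 64.8
```

Call:
play_rows([
  [0, 0, 1, 0, 0, 0],
  [0, 0, 0.5, 0, 0, 0],
  [0, 0, 0, 0, 0, 0],
])

```text
clock: 41.52
position: [381.0, 182.7, 90.0]
ee_rot: [-0.674, 0.739, -0.007, 0.004]
contact_force: [0.2, 6.8, 5.9]
gripper_width: 8.7
grasp_force: 63.2
```

Call:
play_rows([
  [0, 0, 0, 0, 0, 0],
  [0, 0, 0, 0, 0, 0],
  [0, 0, 0, 0, 0, 0],
  [0, 0, 0, 0, 0, 0],
  [0, 0, 5, 0, 0, 0],
  [0, 0, 10, 0, 0, 0],
  [0, 0, 20, 0, 0, 0],
  [0, 0, 30, 0, 0, 0],
  [0, 0, 40, 0, 0, 0],
  [0, 0, 40, 0, 0, 0],
  [0, -20, 40, 0, 0, 0],
  [0, -40, 0, 0, 0, 0],
  [0, -40, 0, 0, 0, 0],
  [0, -40, 0, 0, 0, 0],
  [0, -40, 0, 0, 0, 0],
  [0, -40, 0, 0, 0, 0],
  [0, -40, 0, 0, 0, 0],
  [0, -40, 0, 0, 0, 0],
  [0, 0, 0, 0, 0, 0],
  [0, 0, 0, 0, 0, 0],
], gripper=0.28)

```text
clock: 43.18
position: [377.3, -121.6, 269.9]
ee_rot: [-0.671, 0.741, -0.007, -0.002]
contact_force: [0.1, -0.3, 0.4]
gripper_width: 24.0
grasp_force: 0.0
```

```bash
python3 - <<'E'
from arc import *
where()
t=snap('top','t7.png'); s=snap('side','s8.png')
a=cv2.resize(t['image'][150:260,170:310],None,fx=3.1,fy=3.1,interpolation=cv2.INTER_CUBIC)
b=cv2.resize(s['image'][100:270,205:305],None,fx=3.5,fy=3.5,interpolation=cv2.INTER_CUBIC)
c=np.zeros((600,800,3),np.uint8); c[:341,:434]=a; c[:595,445:795]=b
b0=np.array([505.5,169.8]);M=np.array([[np.cos(y),-np.sin(y)],[np.sin(y),np.cos(y)]])
for yy in(-163,163):
  for xx,z in((105,104),(-95,104),(-95,58)):
    P=np.r_[b0+M@[xx,yy],z];u=(proj(t,P)-[170,150])*3.1;v=(proj(s,P)-[205,100])*3.5+[445,0]
    for q in(u,v): cv2.circle(c,tuple(int(k) for k in q),3,(0,160,255),1)
cv2.imwrite('pics/c9.png',c[:,:,::-1])
E
```

```text
t 43.2 pos [ 377.3 -121.6  269.9] yaw -5.7 levelrot [0.12 0.06 0.  ] j [ 0.11 -0.04 -0.49  0.01 -1.11 -0.22] F [ 0.1 -0.3  0.4] w 24.0 g 0.0
```

View pics/c9.png

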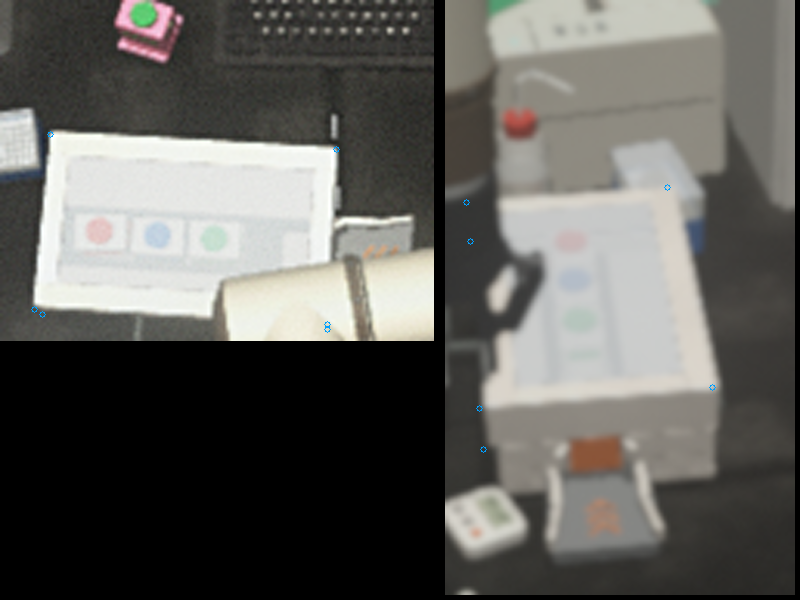

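The cover appears closed and level, with all three cassettes under the window and the flap shut. I confirm the height with a light press on the free rim using closed fingers.

Call:
play_rows([
  [3.6, 20, 0, 0, 0, 0],
  [3.6, 20, 0, 0, 0, 0],
  [3.6, 20, 0, 0, 0, 0],
  [3.6, 20, 0, 0, 0, 0],
  [3.6, 20, 0, 0, 0, 0],
  [3.6, 20, 0, 0, 0, 0],
  [3.6, 20, 0, 0, 0, 0],
  [3.6, 20, 0, 0, 0, 0],
  [3.6, 20, 0, 0, 0, 0],
  [3.6, 20, 0, 0, 0, 0],
  [3.6, 20, 0, 0, 0, 0],
  [3.6, 20, 0, 0, 0, 0],
  [0, 0, -30, 0, 0, 0],
  [0, 0, -30, 0, 0, 0],
  [0, 0, -30, 0, 0, 0],
  [0, 0, -20, 0, 0, 0],
  [0, 0, -15, 0, 0, 0],
  [0, 0, -7, 0, 0, 0],
  [0, 0, 0, 0, 0, 0],
], gripper=0)

```text
clock: 44.87
position: [420.2, 121.4, 136.9]
ee_rot: [-0.675, 0.738, -0.007, -0.003]
contact_force: [0.3, 0.2, 0.1]
gripper_width: -0.1
grasp_force: 0.0
```

Call:
play_rows([
  [0, 0, -2, 0, 0, 0],
  [0, 0, -2, 0, 0, 0],
  [0, 0, 0, 0, 0, 0],
])

```text
clock: 45.12
position: [421.9, 121.1, 134.8]
ee_rot: [-0.674, 0.739, -0.007, -0.001]
contact_force: [0.5, 0.2, 0.1]
gripper_width: 0.2
grasp_force: 0.0
```

Call:
play_rows([
  [0, 0, -2, 0, 0, 0],
  [0, 0, -1, 0, 0, 0],
  [0, 0, 0, 0, 0, 0],
])

```text
clock: 45.37
position: [421.6, 120.5, 131.3]
ee_rot: [-0.673, 0.739, -0.007, -0.001]
contact_force: [-0.2, -0.6, -0.1]
gripper_width: -0.1
grasp_force: 0.0
```

Call:
play_rows([
  [0, 0, -1, 0, 0, 0],
  [0, 0, -1, 0, 0, 0],
  [0, 0, 0, 0, 0, 0],
])

```text
clock: 45.62
position: [421.7, 120.6, 129.2]
ee_rot: [-0.673, 0.739, -0.007, -0.001]
contact_force: [0.9, -0.5, 1.7]
gripper_width: 0.2
grasp_force: 0.2
```

Call:
play_rows([
  [0, 0, -1, 0, 0, 0],
  [0, 0, -1, 0, 0, 0],
  [0, 0, 0, 0, 0, 0],
])

```text
clock: 45.87
position: [421.8, 120.6, 129.0]
ee_rot: [-0.674, 0.739, -0.007, -0.001]
contact_force: [-5.3, -1.0, 14.9]
gripper_width: -0.2
grasp_force: 7.7
```

Contact is at tip z = 104 and it is firm, so the cover is fully closed. I retreat and hand in.

Call:
play_rows([
  [0, 0, 3, 0, 0, 0],
  [0, 0, 20, 0, 0, 0],
  [0, 0, 40, 0, 0, 0],
  [0, 0, 40, 0, 0, 0],
  [0, 0, 40, 0, 0, 0],
  [0, 0, 0, 0, 0, 0],
  [0, 0, 0, 0, 0, 0],
  [0, 0, 0, 0, 0, 0],
])

```text
clock: 46.53
position: [421.0, 120.3, 269.5]
ee_rot: [-0.673, 0.739, -0.007, -0.002]
contact_force: [0.3, -0.1, -0.8]
gripper_width: 0.1
grasp_force: 0.0
```

```bash
python3 -c "
from h import *
where(); print(job_done())"
```

```text
t 46.5 pos [421.  120.3 269.5] yaw -5.4 levelrot [0.12 0.06 0.  ] j [ 0.66  0.05 -0.41  0.02 -1.12 -0.76] F [ 0.3 -0.1 -0.8] w 0.1 g 0.0
the job is handed in; nothing more can be done
None
```

The job is handed in at 46.5 s: the red, blue and green cassettes are in the lane with the flap shut behind them, and the cover is fully closed; green needed one re-grip after the grip slackened mid-push, and no yellow cassette was present.

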